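Snap the coffee box shut under the cup rack

TASK

Close the blue coffee box: press each of the four orange snap tabs round its lid, the one under the cup rack included, until every tab clicks fully home and lies flat. Press only as hard as a tab needs, leave the box standing where it is, and do not knock the rack or disturb the cups and the other things round about.

Things in the scene. Friction and masses are not known exactly. Their poses are not given: they have to be found in the camera images.
- box: Blue plastic coffee box, 130 (x) x 180 (y) x 88 mm, loose, about 1 kg; origin: centre of its underside, x points under the rack's board. Its white lid (134 x 184 x 12 mm) is on, with an orange snap tab in the middle of each side. The lid's top is 104 mm up, plus 0 to 15 mm that vary with how full the box is and are not measured: feel for it. The lid does not move under less than 70 N.
- rack: Pine cup rack, fixed. Origin: centre of its foot on the ledge, x away from the robot. Board 120 (x) x 440 (y) mm, underside 285 mm up, slot walls up to 325 mm, on end panels 16 mm thick at y -212 and +212 (x -30 to +60); open below to front and back. The far part of the coffee box is under the board, so an upright tool cannot reach the far tab.
- pot: Black clay coffee pot, loose, body 140 mm wide, 200 mm tall, with a side handle (+x) and a short spout (-x), 175 mm over both. Origin: centre of its underside.
- pan: Flat steel roasting pan, loose, 200 mm across, 28 mm high, with a 90 mm handle towards its -x. Origin: centre of its underside.
- scoop: Green plastic scoop, loose, bowl 60 x 50 x 35 mm, with a flat 90 mm handle towards its -x. Origin: centre of the bowl's underside.
- dish: Small blue ceramic incense dish, loose, 80 mm across, 30 mm high. Origin: centre of its underside.
- cup1: White ceramic cup, loose in a slot on the rack's board, 72 mm across, 62 mm high. Origin: centre of its underside.
- cup2: White ceramic cup, loose in a slot on the rack's board, 72 mm across, 62 mm high. Origin: centre of its underside.
- cup3: White ceramic cup, loose in a slot on the rack's board, 72 mm across, 62 mm high. Origin: centre of its underside.
- cup4: White ceramic cup, loose in a slot on the rack's board, 72 mm across, 62 mm high. Origin: centre of its underside.
- spot_near (a point): Where to press the near tab, a point fixed in the box (box axes), 28 mm out from the tab's hinge, at the height of the upper face of the tab when home if the lid were at its lowest; the real face is 0 to 15 mm higher. Open, the face here is another 12 mm higher, and 17 mm at the tab's outer end. The tab reaches 10 mm further out than this point.
- tab_near (a joint): Near tab (box's -x side, towards the robot), 46 mm wide, 38 long, 5 thick, hinged on its inner edge. 0 rad: open, sloping up and outwards by 26 degrees; 0.45: home, flat on the lid. Pressed 28 mm from the hinge it gives way at about 10 N, and in the last 2 mm of its 12 mm way snaps to a hard stop and stays; let go earlier it springs open. Nearer the hinge takes more force; over 30 N breaks it.
- spot_left (a point): Where to press the left tab, a point fixed in the box (box axes), 28 mm out from the tab's hinge, at the height of the upper face of the tab when home if the lid were at its lowest; the real face is 0 to 15 mm higher. Open, the face here is another 12 mm higher, and 17 mm at the tab's outer end. The tab reaches 10 mm further out than this point.
- tab_left (a joint): Left tab (box's +y side), 46 mm wide, 38 long, 5 thick, hinged on its inner edge. 0 rad: open, sloping up and outwards by 26 degrees; 0.45: home, flat on the lid. Pressed 28 mm from the hinge it gives way at about 10 N, and in the last 2 mm of its 12 mm way snaps to a hard stop and stays; let go earlier it springs open. Nearer the hinge takes more force; over 30 N breaks it.
- spot_far (a point): Where to press the far tab, a point fixed in the box (box axes), 28 mm out from the tab's hinge, at the height of the upper face of the tab when home if the lid were at its lowest; the real face is 0 to 15 mm higher. Open, the face here is another 12 mm higher, and 17 mm at the tab's outer end. The tab reaches 10 mm further out than this point.
- tab_far (a joint): Far tab (box's +x side, under the rack's board), 46 mm wide, 38 long, 5 thick, hinged on its inner edge. 0 rad: open, sloping up and outwards by 26 degrees; 0.45: home, flat on the lid. Pressed 28 mm from the hinge it gives way at about 10 N, and in the last 2 mm of its 12 mm way snaps to a hard stop and stays; let go earlier it springs open. Nearer the hinge takes more force; over 30 N breaks it.
- spot_right (a point): Where to press the right tab, a point fixed in the box (box axes), 28 mm out from the tab's hinge, at the height of the upper face of the tab when home if the lid were at its lowest; the real face is 0 to 15 mm higher. Open, the face here is another 12 mm higher, and 17 mm at the tab's outer end. The tab reaches 10 mm further out than this point.
- tab_right (a joint): Right tab (box's -y side), 46 mm wide, 38 long, 5 thick, hinged on its inner edge. 0 rad: open, sloping up and outwards by 26 degrees; 0.45: home, flat on the lid. Pressed 28 mm from the hinge it gives way at about 10 N, and in the last 2 mm of its 12 mm way snaps to a hard stop and stays; let go earlier it springs open. Nearer the hinge takes more force; over 30 N breaks it.

How it is judged:
By the outcome, as a careful person would: the job done as asked, in the order asked, and still so for the second after the job is handed in, with the robot touching nothing.
It also fails if it takes over 58 s, if anything falls off the work surface, if the arm or the gripper's body presses on something with over 40 N, if the wrist force passes 120 N, or if a joint passes its speed limit or range.

ROBOT

A 6-joint arm with a two-finger parallel gripper is mounted at the origin on the work surface. World frame = base frame: x ahead of the robot, y to its left, z up, the work surface at z = 0. Lengths are in m, angles in rad, forces in N, time in s.
With the tool pointing down it reaches from about 0.35 to 0.975 m from the base axis. Payload 17.4 kg.
Tool frame: the origin (TCP) lies between the finger pads; the fingertips stand nose_length ahead of it and the grasp point (between the pads) lies 11 mm behind it (nose_length is the distance from the TCP to the fingertips, in m); z points along the fingers, y is the line along which they close (so a half turn about z gives the same grasp; the last joint's range is limited). The gripper opens to 85 mm and grips with 20 to 120 N. Pads are 22 mm wide; open, the fingers measure 114 mm over their backs; the gripper's body (76 mm by 85 mm) begins 54 mm behind the grasp point. The pads swing forward as they close: fully open they stand 13 mm farther back than shut.
Start: joints at [-1.162, 0.116, 1.442, -0, 1.584, -0.038], TCP at [0.292, -0.609, 0.215] pointing down, gripper open.
Joint ranges: [-2.83, 2.83], [-0.83, 2.19], [0.07, 2.5], [-1.14, 4.28], [0.01, 3], [-2.97, 2.97]. Speed limits (rad/s): [1.89, 1.89, 2.22, 3.14, 3.14, 3.14].

INTERFACE

Orientations are given as a unit quaternion [w, x, y, z].
In Python, from plant import * gives the robot as it stands. The module is installed in compiled form; this text tells all that it offers.
- The arm moves only by the tool jog_arm, never from a script. Its argument "plan" is a list of rows, each an object of numbers: "wx", "wy", "wz": the turn, a rotation vector about the tool's x, y, z in rad; "dx", "dy", "dz": the shift along the tool's x, y, z in cm; "grip": the finger opening in cm, from 0 to 8.54. In form: [{"wx": .., "wy": .., "wz": .., "dx": .., "dy": .., "dz": .., "grip": ..}, ...]. A call has 1 to 5 rows; each row is the pose to reach, as a shift and turn from the pose commanded when the call began, along the tool's axes at that moment; what a row does not reach only later rows make up. A row lasts 1/12 s, in which the tool goes at most 41.7 mm and 7.16 degrees, less where a joint would pass 70% of its speed; a pose out of reach is approached as far as the arm can. A call with a gripper value outside its range is refused whole. The fingers move at their own pace and stop on an object; "grip_force" is the grip in N (left out, the last holds). Time passes only in rows, so rows that repeat a pose let the fingers close. It gives the time, the measured TCP pose, the force, the opening and the grip force at its end, in the units of the state.
- state(): the state, without advancing time (a new reading comes with each control period).
- capture(name): name is "side" or "top" or "wrist"; returns a dict with "pixels" (384x512x3 uint8, red, green, blue), "vertical_fov" (degrees; the focal length in pixels is half the picture's height over the tangent of half this angle, whatever the lens; pixels are square), "cx", "cy" (the principal point, pixels), "rvec" (rotation vector, rad) and "tvec" (3), from world to camera coordinates, as OpenCV has them; the wrist camera has in their place "mount" (4x4, takes a point from camera to tool coordinates, whose origin is the TCP and whose axes are the flange's). Camera axes: x right, y down, z forward; pixel columns grow to the right and rows downward; lengths in m; the calibration is good to about 2 mm. A picture is of the moment at which its call begins: read the wrist's pose just before it. There is no depth.
- job_done(): hands the job in; it is judged then, once.
Trained networks look in a picture, given as the dict that the camera call returned (one of the last four; its "shot" number tells which), for a name from the list of things; names that differ only in an ending like _2 or _b are one class to them, and where a whole thing is asked for, a point or a joint stands for the part that bears it (a point fixed in the world has none). Each returns a list of dicts, best first, with "p" (0 to 1); they miss things now and then, are a little off and sometimes report something else, mostly with a low value. They report only what shows in the picture. A call takes as long as a camera call.
- spot_in(picture, label): "point" ([x, y, z] in m, in world coordinates, good to about 4 mm: the middle of the surface that is visible of it).
The state is a dict: "time_s": time; "joints": joint angles; "joint_vel": joint speeds; "effort": joint torques, N m; "tool_pos": TCP position; "tool_rot": TCP orientation; "ft_force": force on the tool from outside, world axes, zero at the start; "wrist_torque": the same for the moment, N m; "width": finger opening in m; "finger_force": force on a finger pad.
Only numpy, scipy, OpenCV 4.12 (cv2) and the standard library are available. Lean on these libraries where they do the work, as an engineer would, in place of code of your own. Each camera call takes 0.05 s, during which the arm holds its last target. There are 200 camera calls.

## Working session

There is one attempt and no reset: what is moved stays moved. The work goes in short steps, Python scripts to look and compute and a tool call to move; the robot and the scene stay as the last step left them, time stands still between calls to the robot, and variables do not carry over. Pictures are saved under pics/ and viewed, at most 10 in all, crops included, and the job is handed in when it is done.

Besides the shell and the picture viewer there is one more tool, called after "Emit:" by a JSON object that holds its "name" and its "arguments". jog_arm: Moves the arm, as the interface text tells. Its arguments: {"type":"object","properties":{"plan":{"type":"array","items":{"type":"object","properties":{"wx":{"type":"number"},"wy":{"type":"number"},"wz":{"type":"number"},"dx":{"type":"number"},"dy":{"type":"number"},"dz":{"type":"number"},"grip":{"type":"number"}}}},"grip_force":{"type":"number"}},"required":["plan"]}

```bash
mkdir -p pics; cat > h.py <<'E'
from plant import *
import numpy as np, cv2
from scipy.spatial.transform import Rotation as R
def save(c,n): cv2.imwrite('pics/'+n+'.png',c['pixels'][:,:,::-1])
def proj(c,p):
    f=192/np.tan(np.radians(c['vertical_fov']/2));K=np.array([[f,0,c['cx']],[0,f,c['cy']],[0,0,1.]])
    return cv2.projectPoints(np.array(p,float).reshape(-1,3),np.array(c['rvec']),np.array(c['tvec']),K,None)[0].reshape(-1,2)
E
python3 - <<'E'
from h import *
s=state();print({k:np.round(v,3).tolist() for k,v in s.items()})
ims=[]
for n in ('side','top'):
    c=capture(n);ims.append(c['pixels']);
    print(n,c['vertical_fov'],np.round(c['rvec'],3),np.round(c['tvec'],3))
    for l in ('box','rack','pot','pan','scoop','dish','cup1','spot_near','spot_left','spot_far','spot_right'):
        print(l,[(np.round(d['point'],3).tolist(),round(d['p'],2)) for d in spot_in(c,l)[:4]])
    save(c,n)
E
```

```text
{'time_s': 0.0, 'joints': [-1.162, 0.116, 1.442, -0.0, 1.584, -0.038], 'joint_vel': [-0.001, -0.001, -0.001, -0.002, -0.001, 0.0], 'effort': [0.004, -73.198, -63.25, 0.0, 0.006, -0.0], 'tool_pos': [0.292, -0.609, 0.214], 'tool_rot': [-0.001, 0.975, 0.222, -0.0], 'ft_force': [0.123, -0.385, -0.347], 'wrist_torque': [-0.041, 0.016, 0.042], 'finger_force': 0.0, 'width': 0.085}
side 46.35418817069169 [ 2.2   -0.151  0.107] [-0.576  0.201  1.51 ]
box [([0.54, -0.148, 0.11], 0.94)]
rack [([0.636, -0.3, 0.278], 0.68)]
pot [([0.608, 0.222, 0.084], 0.73), ([0.547, -0.148, 0.107], 0.19)]
pan [([0.516, -0.462, 0.005], 0.67)]
scoop [([0.467, -0.273, 0.031], 0.71)]
dish [([0.518, 0.159, 0.02], 0.82)]
cup1 [([0.657, 0.064, 0.354], 0.94), ([0.649, -0.026, 0.354], 0.85), ([0.634, -0.243, 0.345], 0.79), ([0.642, -0.132, 0.35], 0.74)]
spot_near [([0.545, -0.145, 0.104], 0.73)]
spot_left [([0.549, -0.15, 0.103], 0.93)]
spot_far [([0.544, -0.151, 0.111], 0.87)]
spot_right [([0.55, -0.148, 0.108], 0.98)]
top 42.85883263347773 [ 2.13  -2.156  0.156] [0.023 0.628 1.441]
box []
rack [([0.633, -0.08, 0.3], 0.96), ([0.468, -0.276, 0.028], 0.72), ([0.541, -0.1, 0.111], 0.38)]
pot [([0.62, 0.247, 0.102], 0.85), ([0.517, 0.15, 0.019], 0.72)]
pan [([0.519, -0.472, 0.006], 0.95), ([0.665, 0.072, 0.322], 0.17)]
scoop [([0.469, -0.276, 0.03], 0.86), ([0.546, -0.097, 0.102], 0.54)]
dish [([0.516, 0.149, 0.019], 0.98), ([0.638, -0.237, 0.33], 0.45)]
cup1 [([0.649, -0.14, 0.326], 0.97), ([0.636, -0.239, 0.328], 0.82), ([0.658, -0.04, 0.322], 0.71), ([0.662, 0.071, 0.322], 0.68)]
spot_near [([0.544, -0.095, 0.102], 0.93), ([0.649, -0.139, 0.323], 0.72)]
spot_left [([0.545, -0.095, 0.104], 0.91)]
spot_far [([0.541, -0.095, 0.102], 0.78)]
spot_right []
```

View pics/side.png

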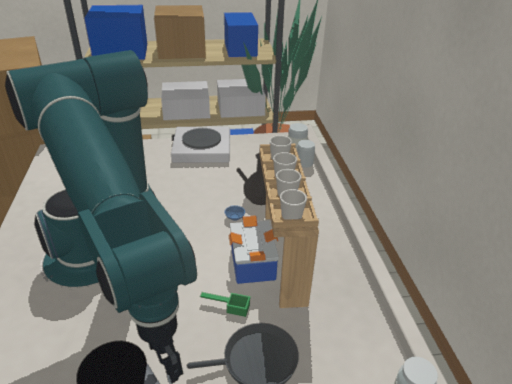

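View pics/top.png

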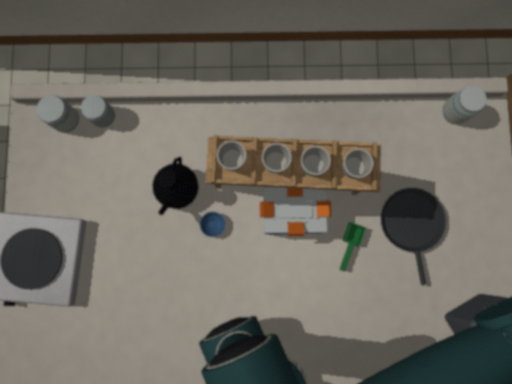

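The side view shows the tabs at left (250,222), near (236,239), right (257,256) and far (270,235). The top view shows left (267,209), right (323,209), near (296,229), and a sliver of far at (295,192). I'll triangulate the orange blobs next.

```bash
cat >> h.py <<'E'
def orange(c):
    hsv=cv2.cvtColor(c['pixels'],cv2.COLOR_RGB2HSV)
    m=cv2.inRange(hsv,(4,190,110),(16,255,255))
    n,l,st,ce=cv2.connectedComponentsWithStats(m)
    return [(ce[i].round(1).tolist(),st[i].tolist()) for i in range(1,n) if st[i][4]>25]
def plane(c,uv,z):
    f=192/np.tan(np.radians(c['vertical_fov']/2));Rm=cv2.Rodrigues(np.array(c['rvec'],float))[0];t=np.array(c['tvec'],float)
    d=Rm.T@np.array([(uv[0]-c['cx'])/f,(uv[1]-c['cy'])/f,1]);o=-Rm.T@t
    return o+d*(z-o[2])/d[2]
E
python3 - <<'E'
from h import *
out=[]
for n,(x0,x1,y0,y1) in (('side',(220,290,205,290)),('top',(250,340,180,245))):
    c=capture(n)
    for ce,st in orange(c):
        if x0<ce[0]<x1 and y0<ce[1]<y1: print(n,ce,st,[plane(c,ce,z).round(3).tolist()[:2] for z in (.105,.115,.125)])
    out.append(cv2.resize(c['pixels'][y0:y1,x0:x1],(400,480),interpolation=cv2.INTER_CUBIC))
    print((x1-x0),(y1-y0))
cv2.imwrite('pics/crop.png',np.hstack(out)[:,:,::-1])
E
```

```text
70 85
top [266.6, 209.0] [261, 203, 12, 13, 145] [[0.552, -0.018], [0.551, -0.017], [0.55, -0.017]]
top [323.8, 209.5] [318, 205, 12, 10, 110] [[0.549, -0.183], [0.548, -0.182], [0.547, -0.181]]
top [296.0, 228.5] [290, 224, 13, 10, 129] [[0.495, -0.102], [0.494, -0.101], [0.493, -0.1]]
90 65
```

View pics/crop.png

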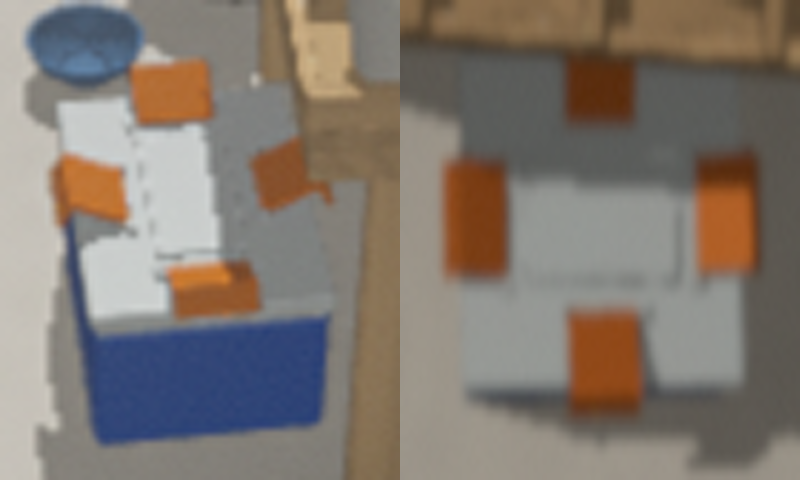

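```bash
cat >> h.py <<'E'
W=R.from_matrix(np.array([[1,0,0],[0,-1,0],[0,0,-1.]]))*R.from_rotvec([0,np.pi/4,0])
OFF=np.array([-.011,0,nose_length]) if 'nose_length' in globals() else None  # lowest corner in tool
def rot(s=None):
    q=(s or state())['tool_rot'];return R.from_quat([q[1],q[2],q[3],q[0]])
def tip(s): return np.array(s['tool_pos'])+rot(s).apply(OFF)
def go(target):  # corner target, orientation W
    s=state();r=rot(s)
    p=np.array(target)-W.apply(OFF)
    print('d(cm)',(r.inv().apply(p-np.array(s['tool_pos']))*100).round(2),'w',(r.inv()*W).as_rotvec().round(3),'tip',tip(s).round(4))
E
python3 - <<'E'
import plant; print([n for n in dir(plant) if not n.startswith('__')])
from h import *
print(nose_length)
go([.45,-.3,.24])
go([.55,-.196,.17])
E
```

```text
['Unreachable', 'capture', 'job_done', 'nose_length', 'spot_in', 'state']
0.008
d(cm) [ 27.81 -20.91  -3.82] w [-0.175  0.772  0.423] tip [ 0.2817 -0.6135  0.2072]
d(cm) [ 41.33 -25.97   3.18] w [-0.175  0.772  0.423] tip [ 0.2817 -0.6135  0.2072]
```

Emit:
{"name": "jog_arm", "arguments": {"plan": [{"dx":14,"dy":-10.5,"dz":-3,"wx":-0.09,"wy":0.39,"wz":0.21,"grip":0},{"dx":14,"dy":-10.5,"dz":-3,"wx":-0.09,"wy":0.39,"wz":0.21,"grip":0},{"dx":27.8,"dy":-20.9,"dz":-3.8,"wx":-0.175,"wy":0.772,"wz":0.423,"grip":0},{"dx":27.8,"dy":-20.9,"dz":-3.8,"wx":-0.175,"wy":0.772,"wz":0.423,"grip":0},{"dx":27.8,"dy":-20.9,"dz":-3.8,"wx":-0.175,"wy":0.772,"wz":0.423,"grip":0}]}}

```text
time_s: 1.72
tool_pos: [0.3877, -0.4243, 0.2413]
tool_rot: [0.0, 0.959, 0.068, 0.274]
ft_force: [0.8, -0.2, 0.3]
width: 0.0257
finger_force: 0.0
```

```bash
python3 -c "
from h import *
go([.45,-.3,.24])"
```

```text
d(cm) [  7.67 -11.43   2.82] w [-0.052  0.229  0.126] tip [ 0.3826 -0.4254  0.2287]
```

Emit:
{"name": "jog_arm", "arguments": {"plan": [{"dx":7.7,"dy":-11.4,"dz":2.8,"wx":-0.052,"wy":0.229,"wz":0.126,"grip":0},{"dx":7.7,"dy":-11.4,"dz":2.8,"wx":-0.052,"wy":0.229,"wz":0.126,"grip":0},{"dx":7.7,"dy":-11.4,"dz":2.8,"wx":-0.052,"wy":0.229,"wz":0.126,"grip":0},{"dx":7.7,"dy":-11.4,"dz":2.8,"wx":-0.052,"wy":0.229,"wz":0.126,"grip":0},{"dx":7.7,"dy":-11.4,"dz":2.8,"wx":-0.052,"wy":0.229,"wz":0.126,"grip":0}]}}

```text
time_s: 2.13
tool_pos: [0.4519, -0.2982, 0.2534]
tool_rot: [0.0, 0.925, 0.003, 0.381]
ft_force: [0.4, -0.3, 0.4]
width: -0.0003
finger_force: 0.0
```

```bash
python3 -c "
from h import *
s=state();print(np.round(s['ft_force'],2))
go([.548,-.197,.16])
c=capture('wrist');save(c,'w1');print(np.round(c['mount'],3).tolist(),c['vertical_fov'])
for ce,st in orange(c): print(ce,st)
"
```

```text
[ 0.42 -0.29  0.37]
d(cm) [  1.39 -10.09  12.62] w [-0.002  0.003  0.006] tip [ 0.4498 -0.2983  0.24  ]
[[0.001, -0.946, -0.324, 0.084], [1.0, 0.001, -0.0, -0.001], [0.001, -0.324, 0.946, -0.159], [0.0, 0.0, 0.0, 1.0]] 71.33373297168238
[112.1, 152.1] [99, 139, 30, 25, 254]
[40.7, 186.4] [19, 169, 44, 34, 882]
[164.6, 190.5] [152, 177, 25, 27, 473]
[90.1, 230.8] [66, 217, 49, 30, 978]
```

View pics/w1.png

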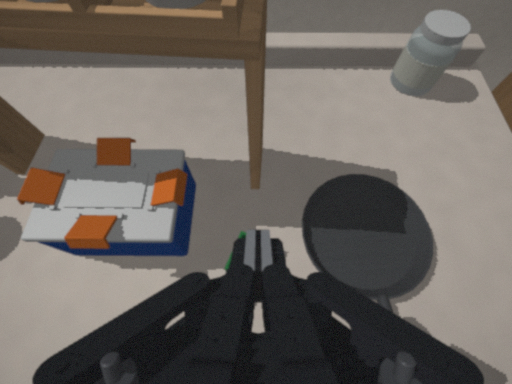

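The wrist view shows all four tabs open: far (112,152), left (41,186), right (165,190) and near (90,231). The shut fingers are at (258,240). I'll get tab heights from the wrist and top views together.

```bash
python3 - <<'E'
from h import *
s=state();w=capture('wrist');t=capture('top')
f=192/np.tan(np.radians(w['vertical_fov']/2));r=rot(s)
M=np.array(w['mount'])
o1=np.array(s['tool_pos'])+r.apply(M[:3,3])
Rt=cv2.Rodrigues(np.array(t['rvec'],float))[0]
ot=-Rt.T@np.array(t['tvec'],float)
pairs={'left':((40.7,186.4),(266.6,209)),'right':((164.6,190.5),(323.8,209.5)),'near':((90.1,230.8),(296,228.5))}
for n,(a,b) in pairs.items():
    d=r.apply(M[:3,:3]@np.array([(a[0]-w['cx'])/f,(a[1]-w['cy'])/f,1]))
    e=plane(t,b,0.)-ot
    A=np.c_[d,-e];k=np.linalg.lstsq(A,ot-o1,rcond=None)[0]
    print(n,(o1+d*k[0]).round(4),(ot+e*k[1]).round(4))
for z in (.11,.12,.13):
    d=r.apply(M[:3,:3]@np.array([(112.1-w['cx'])/f,(152.1-w['cy'])/f,1])); print('far',z,(o1+d*(z-o1[2])/d[2]).round(4))
for l in ('spot_near',): print([(np.round(q['point'],3),q['p']) for q in spot_in(w,l)[:2]])
E
```

```text
left [ 0.5511 -0.0174  0.1138] [ 0.5513 -0.0175  0.1138]
right [ 0.545  -0.1799  0.1171] [ 0.5474 -0.1816  0.1176]
near [ 0.4915 -0.0997  0.1167] [ 0.494  -0.1006  0.1169]
far 0.11 [ 0.6071 -0.0943  0.11  ]
far 0.12 [ 0.6006 -0.1008  0.12  ]
far 0.13 [ 0.594  -0.1073  0.13  ]
[(array([ 0.535, -0.111,  0.105]), 0.85)]
```

```bash
python3 -c "
from h import *
go([.547,-.195,.145])"
```

```text
d(cm) [  0.4  -10.66  13.59] w [-0.001  0.005  0.003] tip [ 0.4488 -0.3018  0.239 ]
```

Emit:
{"name": "jog_arm", "arguments": {"plan": [{"dx":0.1,"dy":-3.5,"dz":4},{"dx":0.2,"dy":-6.5,"dz":7.5},{"dx":0.3,"dy":-9.5,"dz":11},{"dx":0.4,"dy":-10.6,"dz":13.6},{"dx":0.4,"dy":-10.6,"dz":13.6}]}}

```text
$.plan[0]: bad value
```

Emit:
{"name": "jog_arm", "arguments": {"plan": [{"dx":0,"dy":0,"dz":0}]}}

```text
$.plan[0]: bad value
```

```bash
python3 -c "
from h import *
go([.547,-.195,.125]);print(state()['ft_force'])
c=capture('side');w=capture('wrist')
cv2.imwrite('pics/r1.png',np.hstack([cv2.resize(c['pixels'][190:310,200:340],(420,360)),cv2.resize(w['pixels'][100:384,100:400],(380,360))])[:,:,::-1])"
```

```text
d(cm) [ -1.01 -10.66  15.01] w [-0.001  0.005  0.003] tip [ 0.4488 -0.3018  0.239 ]
[-0.59045252  0.04890441  0.26975988]
```

View pics/r1.png

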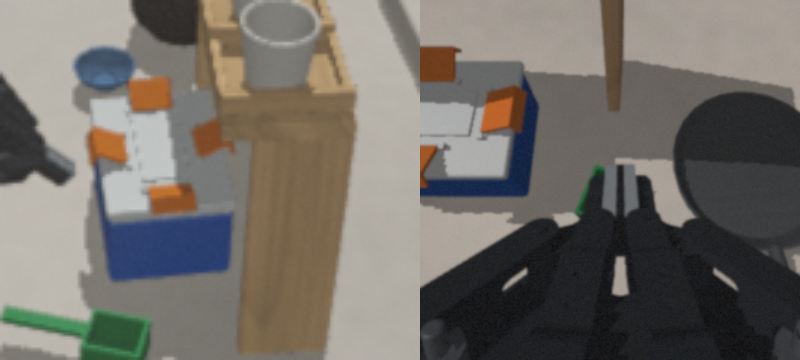

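The move was refused because those rows lacked a `grip` value. The picture shows the fingers still clear at left (60,170) and all tabs still open. I'll resend with every field filled in.

Emit:
{"name": "jog_arm", "arguments": {"plan": [{"dx":0.1,"dy":-3.5,"dz":4,"wx":0,"wy":0,"wz":0,"grip":0},{"dx":0.2,"dy":-6.5,"dz":7.5,"wx":0,"wy":0,"wz":0,"grip":0},{"dx":0.3,"dy":-9.5,"dz":11,"wx":0,"wy":0,"wz":0,"grip":0},{"dx":0.4,"dy":-10.6,"dz":13.6,"wx":0,"wy":0,"wz":0,"grip":0},{"dx":0.4,"dy":-10.6,"dz":13.6,"wx":0,"wy":0,"wz":0,"grip":0}]}}

```text
time_s: 2.85
tool_pos: [0.5503, -0.1915, 0.1534]
tool_rot: [-0.002, 0.926, 0.003, 0.378]
ft_force: [-1.1, -1.0, -1.8]
width: 0.0
finger_force: 0.0
```

Emit:
{"name": "jog_arm", "arguments": {"plan": [{"dx":0,"dy":0,"dz":0,"wx":0,"wy":0,"wz":0,"grip":0}]}}

```text
time_s: 2.93
tool_pos: [0.5497, -0.1933, 0.1558]
tool_rot: [-0.002, 0.926, 0.003, 0.379]
ft_force: [0.3, 0.6, 1.1]
width: -0.0001
finger_force: 0.0
```

```bash
python3 -c "
from h import *
go([.547,-.195,.125]);print(state()['ft_force'])
c=capture('side');w=capture('wrist')
cv2.imwrite('pics/r2.png',np.hstack([cv2.resize(c['pixels'][190:310,200:340],(420,360)),cv2.resize(w['pixels'][100:384,100:400],(380,360))])[:,:,::-1])"
```

```text
d(cm) [-1.25  0.17  1.2 ] w [-0.005  0.009  0.004] tip [ 0.5474 -0.1933  0.1423]
[0.29775737 0.64446115 1.05100357]
```

View pics/r2.png

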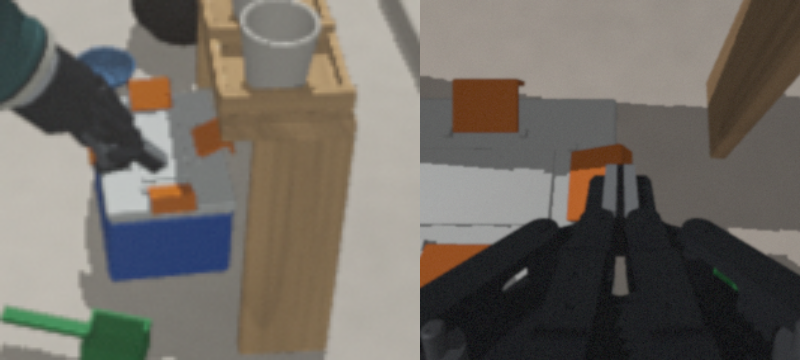

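The fingers are over the outer half of the right tab, with the tips at (620,170) in the wrist half. Pressing down now.

Emit:
{"name": "jog_arm", "arguments": {"plan": [{"dx":-0.4,"dy":0.1,"dz":0.4,"wx":0,"wy":0,"wz":0,"grip":0},{"dx":-0.8,"dy":0.1,"dz":0.8,"wx":0,"wy":0,"wz":0,"grip":0},{"dx":-1.1,"dy":0.1,"dz":1.1,"wx":0,"wy":0,"wz":0,"grip":0},{"dx":-1.3,"dy":0.1,"dz":1.3,"wx":0,"wy":0,"wz":0,"grip":0},{"dx":-1.4,"dy":0.1,"dz":1.4,"wx":0,"wy":0,"wz":0,"grip":0}]}}

```text
time_s: 3.45
tool_pos: [0.5489, -0.1964, 0.1381]
tool_rot: [-0.0, 0.925, 0.001, 0.38]
ft_force: [-0.4, 0.3, -0.4]
width: -0.0
finger_force: 0.0
```

Emit:
{"name": "jog_arm", "arguments": {"plan": [{"dx":-0.1,"dy":0,"dz":0.1,"wx":0,"wy":0,"wz":0,"grip":0},{"dx":-0.2,"dy":0,"dz":0.2,"wx":0,"wy":0,"wz":0,"grip":0},{"dx":-0.3,"dy":0,"dz":0.3,"wx":0,"wy":0,"wz":0,"grip":0},{"dx":-0.3,"dy":0,"dz":0.3,"wx":0,"wy":0,"wz":0,"grip":0}]}}

```text
time_s: 3.78
tool_pos: [0.5492, -0.1959, 0.1342]
tool_rot: [-0.0, 0.925, 0.002, 0.38]
ft_force: [-0.0, -0.7, 0.1]
width: 0.0004
finger_force: 0.0
```

Emit:
{"name": "jog_arm", "arguments": {"plan": [{"dx":-0.1,"dy":0,"dz":0.1,"wx":0,"wy":0,"wz":0,"grip":0},{"dx":-0.2,"dy":0,"dz":0.2,"wx":0,"wy":0,"wz":0,"grip":0},{"dx":-0.3,"dy":0,"dz":0.3,"wx":0,"wy":0,"wz":0,"grip":0},{"dx":-0.3,"dy":0,"dz":0.3,"wx":0,"wy":0,"wz":0,"grip":0}]}}

```text
time_s: 4.12
tool_pos: [0.5491, -0.1958, 0.1297]
tool_rot: [-0.0, 0.925, 0.002, 0.38]
ft_force: [-0.3, 0.4, -0.2]
width: -0.0
finger_force: 0.0
```

Emit:
{"name": "jog_arm", "arguments": {"plan": [{"dx":-0.1,"dy":0,"dz":0.1,"wx":0,"wy":0,"wz":0,"grip":0},{"dx":-0.2,"dy":0,"dz":0.2,"wx":0,"wy":0,"wz":0,"grip":0},{"dx":-0.2,"dy":0,"dz":0.2,"wx":0,"wy":0,"wz":0,"grip":0}]}}

```text
time_s: 4.37
tool_pos: [0.5491, -0.1959, 0.1269]
tool_rot: [-0.0, 0.925, 0.002, 0.38]
ft_force: [-0.4, -0.5, 0.1]
width: 0.0002
finger_force: 0.0
```

```bash
python3 -c "
from h import *
c=capture('side');w=capture('wrist')
cv2.imwrite('pics/r3.png',np.hstack([cv2.resize(c['pixels'][215:275,220:290],(420,360)),cv2.resize(w['pixels'][170:300,190:320],(380,360))])[:,:,::-1])"
```

```text
(no output)
```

View pics/r3.png

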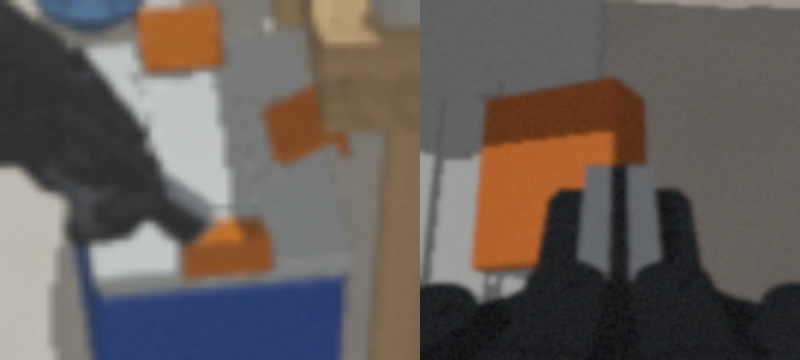

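The left pad covers only the tab's outer edge (615,170), so I'll shift about 6 mm inward and keep lowering.

Emit:
{"name": "jog_arm", "arguments": {"plan": [{"dx":0,"dy":-0.3,"dz":0,"wx":0,"wy":0,"wz":0,"grip":0},{"dx":0,"dy":-0.6,"dz":0,"wx":0,"wy":0,"wz":0,"grip":0},{"dx":0,"dy":-0.6,"dz":0,"wx":0,"wy":0,"wz":0,"grip":0}]}}

```text
time_s: 4.72
tool_pos: [0.5491, -0.1894, 0.1273]
tool_rot: [-0.0, 0.925, 0.002, 0.38]
ft_force: [0.1, -0.3, -0.3]
width: 0.0002
finger_force: 0.0
```

Emit:
{"name": "jog_arm", "arguments": {"plan": [{"dx":-0.1,"dy":0,"dz":0.1,"wx":0,"wy":0,"wz":0,"grip":0},{"dx":-0.2,"dy":0,"dz":0.2,"wx":0,"wy":0,"wz":0,"grip":0},{"dx":-0.2,"dy":0,"dz":0.2,"wx":0,"wy":0,"wz":0,"grip":0}]}}

```text
time_s: 4.97
tool_pos: [0.5491, -0.1899, 0.1241]
tool_rot: [-0.0, 0.925, 0.002, 0.38]
ft_force: [-0.3, 0.9, -0.2]
width: -0.0001
finger_force: 0.0
```

Emit:
{"name": "jog_arm", "arguments": {"plan": [{"dx":-0.1,"dy":0,"dz":0.1,"wx":0,"wy":0,"wz":0,"grip":0},{"dx":-0.2,"dy":0,"dz":0.2,"wx":0,"wy":0,"wz":0,"grip":0},{"dx":-0.2,"dy":0,"dz":0.2,"wx":0,"wy":0,"wz":0,"grip":0}]}}

```text
time_s: 5.22
tool_pos: [0.549, -0.19, 0.1212]
tool_rot: [-0.0, 0.925, 0.002, 0.38]
ft_force: [0.3, 0.4, -0.3]
width: -0.0002
finger_force: 0.0
```

Emit:
{"name": "jog_arm", "arguments": {"plan": [{"dx":-0.1,"dy":0,"dz":0.1,"wx":0,"wy":0,"wz":0,"grip":0},{"dx":-0.2,"dy":0,"dz":0.2,"wx":0,"wy":0,"wz":0,"grip":0},{"dx":-0.2,"dy":0,"dz":0.2,"wx":0,"wy":0,"wz":0,"grip":0}]}}

```text
time_s: 5.47
tool_pos: [0.5495, -0.1903, 0.1196]
tool_rot: [0.0, 0.925, 0.002, 0.381]
ft_force: [-3.5, 1.1, 7.3]
width: 0.0002
finger_force: 3.7
```

Emit:
{"name": "jog_arm", "arguments": {"plan": [{"dx":-0.1,"dy":0,"dz":0.1,"wx":0,"wy":0,"wz":0,"grip":0},{"dx":-0.2,"dy":0,"dz":0.2,"wx":0,"wy":0,"wz":0,"grip":0},{"dx":-0.2,"dy":0,"dz":0.2,"wx":0,"wy":0,"wz":0,"grip":0}]}}

```text
time_s: 5.72
tool_pos: [0.5497, -0.191, 0.1174]
tool_rot: [0.001, 0.924, 0.002, 0.381]
ft_force: [-5.1, -4.2, 9.4]
width: 0.0003
finger_force: 4.4
```

Emit:
{"name": "jog_arm", "arguments": {"plan": [{"dx":-0.12,"dy":0,"dz":0.09,"wx":0,"wy":0,"wz":0,"grip":0},{"dx":-0.22,"dy":0,"dz":0.19,"wx":0,"wy":0,"wz":0,"grip":0},{"dx":-0.22,"dy":0,"dz":0.19,"wx":0,"wy":0,"wz":0,"grip":0}]}}

```text
time_s: 5.97
tool_pos: [0.5495, -0.191, 0.1145]
tool_rot: [0.001, 0.924, 0.002, 0.381]
ft_force: [-1.8, -5.5, 6.2]
width: 0.0001
finger_force: 3.5
```

Emit:
{"name": "jog_arm", "arguments": {"plan": [{"dx":-0.1,"dy":0,"dz":0.1,"wx":0,"wy":0,"wz":0,"grip":0},{"dx":-0.2,"dy":0,"dz":0.2,"wx":0,"wy":0,"wz":0,"grip":0},{"dx":-0.2,"dy":0,"dz":0.2,"wx":0,"wy":0,"wz":0,"grip":0}]}}

```text
time_s: 6.22
tool_pos: [0.5492, -0.1904, 0.1108]
tool_rot: [0.0, 0.925, 0.002, 0.381]
ft_force: [-0.4, -2.1, 4.1]
width: 0.0001
finger_force: 1.6
```

Emit:
{"name": "jog_arm", "arguments": {"plan": [{"dx":-0.07,"dy":0,"dz":0.07,"wx":0,"wy":0,"wz":0,"grip":0},{"dx":-0.14,"dy":0,"dz":0.14,"wx":0,"wy":0,"wz":0,"grip":0},{"dx":-0.14,"dy":0,"dz":0.14,"wx":0,"wy":0,"wz":0,"grip":0}]}}

```text
time_s: 6.47
tool_pos: [0.5487, -0.1899, 0.1079]
tool_rot: [-0.0, 0.925, 0.002, 0.38]
ft_force: [0.3, 0.2, 2.0]
width: 0.0001
finger_force: 0.6
```

```bash
python3 -c "
from h import *
s=state();print(np.round(s['ft_force'],1),np.round(s['tool_pos'],4))
c=capture('side');w=capture('wrist')
cv2.imwrite('pics/r4.png',np.hstack([cv2.resize(c['pixels'][215:275,220:290],(420,360)),cv2.resize(w['pixels'][170:300,190:320],(380,360))])[:,:,::-1])"
```

```text
[0.3 0.2 2. ] [ 0.5487 -0.1899  0.1079]
```

View pics/r4.png

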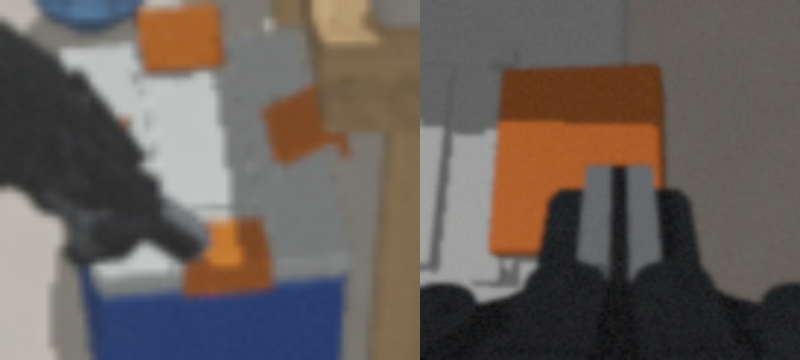

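The right tab now looks nearly flat (500–660, 65–250 in the wrist half). I'll push on until the force shows the hard stop.

Emit:
{"name": "jog_arm", "arguments": {"plan": [{"dx":-0.07,"dy":0,"dz":0.07,"wx":0,"wy":0,"wz":0,"grip":0},{"dx":-0.07,"dy":0,"dz":0.07,"wx":0,"wy":0,"wz":0,"grip":0}]}}

```text
time_s: 6.73
tool_pos: [0.5487, -0.1898, 0.1067]
tool_rot: [-0.0, 0.925, 0.002, 0.38]
ft_force: [0.8, -0.6, -0.1]
width: 0.0002
finger_force: 0.0
```

Emit:
{"name": "jog_arm", "arguments": {"plan": [{"dx":-0.07,"dy":0,"dz":0.07,"wx":0,"wy":0,"wz":0,"grip":0},{"dx":-0.07,"dy":0,"dz":0.07,"wx":0,"wy":0,"wz":0,"grip":0}]}}

```text
time_s: 6.9
tool_pos: [0.5487, -0.1898, 0.1058]
tool_rot: [-0.0, 0.925, 0.002, 0.38]
ft_force: [0.5, 0.8, 0.0]
width: 0.0003
finger_force: 0.0
```

Emit:
{"name": "jog_arm", "arguments": {"plan": [{"dx":-0.07,"dy":0,"dz":0.07,"wx":0,"wy":0,"wz":0,"grip":0},{"dx":-0.07,"dy":0,"dz":0.07,"wx":0,"wy":0,"wz":0,"grip":0}]}}

```text
time_s: 7.07
tool_pos: [0.5487, -0.1899, 0.1049]
tool_rot: [-0.0, 0.925, 0.002, 0.38]
ft_force: [-0.7, -0.6, -0.2]
width: -0.0004
finger_force: 0.0
```

Emit:
{"name": "jog_arm", "arguments": {"plan": [{"dx":-0.07,"dy":0,"dz":0.07,"wx":0,"wy":0,"wz":0,"grip":0},{"dx":-0.07,"dy":0,"dz":0.07,"wx":0,"wy":0,"wz":0,"grip":0}]}}

```text
time_s: 7.23
tool_pos: [0.5489, -0.19, 0.1044]
tool_rot: [-0.0, 0.925, 0.002, 0.38]
ft_force: [-0.8, 0.8, 1.0]
width: -0.0
finger_force: 0.7
```

Emit:
{"name": "jog_arm", "arguments": {"plan": [{"dx":-0.06,"dy":0,"dz":0.06,"wx":0,"wy":0,"wz":0,"grip":0},{"dx":-0.06,"dy":0,"dz":0.06,"wx":0,"wy":0,"wz":0,"grip":0}]}}

```text
time_s: 7.4
tool_pos: [0.5491, -0.1901, 0.1042]
tool_rot: [0.0, 0.925, 0.002, 0.381]
ft_force: [-4.3, 0.5, 5.9]
width: 0.0005
finger_force: 3.1
```

```bash
python3 -c "
from h import *
s=state();print(np.round(s['ft_force'],1),np.round(s['tool_pos'],4))
go([.483,-.101,.14])
w=W.apply([1,0,0]);print(w, rot(s).as_matrix().round(3))
c=capture('top');print([o for o in orange(c) if 250<o[0][0]<340])"
```

```text
[-4.3  0.5  5.9] [ 0.5491 -0.1901  0.1042]
d(cm) [-1.04 -8.93 -7.99] w [-0.001  0.004  0.004] tip [ 0.547  -0.1902  0.0907]
[0.70710678 0.         0.70710678] [[ 0.71   0.004  0.704]
 [ 0.004 -1.     0.001]
 [ 0.704  0.002 -0.71 ]]
[([266.6, 208.9], [261, 203, 12, 13, 147]), ([322.1, 208.5], [318, 205, 11, 10, 74]), ([295.9, 229.0], [290, 224, 13, 11, 141])]
```

Right tab is home: it snapped, then met a hard stop at TCP z ≈ 0.1045. Next is the near tab.

Emit:
{"name": "jog_arm", "arguments": {"plan": [{"dx":2.5,"dy":0,"dz":-2.5,"wx":0,"wy":0,"wz":0,"grip":0},{"dx":2.0,"dy":-3,"dz":-5.5,"wx":0,"wy":0,"wz":0,"grip":0},{"dx":-0.5,"dy":-6,"dz":-7,"wx":0,"wy":0,"wz":0,"grip":0},{"dx":-2.05,"dy":-8.9,"dz":-7.85,"wx":0,"wy":0,"wz":0,"grip":0},{"dx":-2.05,"dy":-8.9,"dz":-7.85,"wx":0,"wy":0,"wz":0,"grip":0}]}}

```text
time_s: 7.87
tool_pos: [0.4767, -0.0985, 0.1409]
tool_rot: [-0.002, 0.926, 0.002, 0.378]
ft_force: [-0.3, -1.0, 1.7]
width: -0.0001
finger_force: 0.0
```

Emit:
{"name": "jog_arm", "arguments": {"plan": [{"dx":0,"dy":0,"dz":0,"wx":0,"wy":0,"wz":0,"grip":0},{"dx":0,"dy":0,"dz":0,"wx":0,"wy":0,"wz":0,"grip":0}]}}

```text
time_s: 8.03
tool_pos: [0.479, -0.1011, 0.1452]
tool_rot: [0.0, 0.925, 0.002, 0.381]
ft_force: [-0.4, 0.2, 1.0]
width: 0.0001
finger_force: 0.0
```

```bash
python3 -c "
from h import *
s=state();print(np.round(s['ft_force'],1),np.round(s['tool_pos'],4))
c=capture('side');w=capture('wrist');print([o for o in orange(w)])
cv2.imwrite('pics/n1.png',np.hstack([cv2.resize(c['pixels'][205:275,215:295],(420,360)),cv2.resize(w['pixels'][100:300,190:390],(380,360))])[:,:,::-1])"
```

```text
[-0.4  0.2  1. ] [ 0.479  -0.1011  0.1452]
[([164.6, 161.9], [140, 136, 49, 51, 1587]), ([346.5, 172.8], [325, 156, 45, 33, 1209]), ([254.4, 219.8], [226, 204, 60, 47, 1601])]
```

View pics/n1.png

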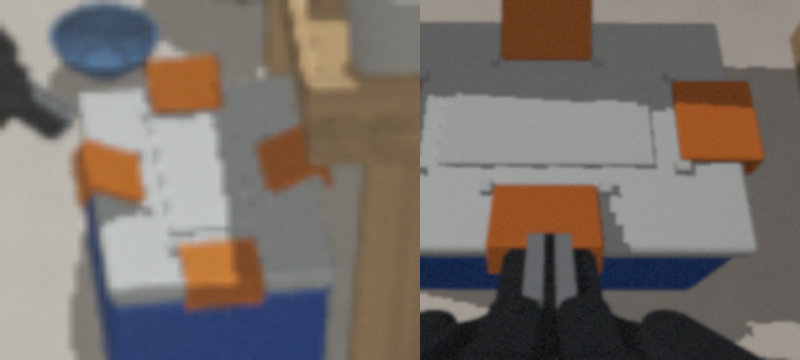

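The right tab lies flat at (715,120). The fingers are centred on the near tab's outer end at (548,245), so I'll go 6 mm further in and press.

Emit:
{"name": "jog_arm", "arguments": {"plan": [{"dx":-0.3,"dy":0,"dz":0.9,"wx":0,"wy":0,"wz":0,"grip":0},{"dx":-0.7,"dy":0,"dz":1.5,"wx":0,"wy":0,"wz":0,"grip":0},{"dx":-1.06,"dy":0,"dz":1.91,"wx":0,"wy":0,"wz":0,"grip":0},{"dx":-1.06,"dy":0,"dz":1.91,"wx":0,"wy":0,"wz":0,"grip":0},{"dx":-1.06,"dy":0,"dz":1.91,"wx":0,"wy":0,"wz":0,"grip":0}]}}

```text
time_s: 8.55
tool_pos: [0.4845, -0.1014, 0.1234]
tool_rot: [-0.0, 0.925, 0.002, 0.38]
ft_force: [0.4, 0.6, 0.2]
width: 0.0002
finger_force: 0.0
```

Emit:
{"name": "jog_arm", "arguments": {"plan": [{"dx":-0.07,"dy":0,"dz":0.07,"wx":0,"wy":0,"wz":0,"grip":0},{"dx":-0.14,"dy":0,"dz":0.14,"wx":0,"wy":0,"wz":0,"grip":0},{"dx":-0.21,"dy":0,"dz":0.21,"wx":0,"wy":0,"wz":0,"grip":0},{"dx":-0.28,"dy":0,"dz":0.28,"wx":0,"wy":0,"wz":0,"grip":0},{"dx":-0.28,"dy":0,"dz":0.28,"wx":0,"wy":0,"wz":0,"grip":0}]}}

```text
time_s: 8.97
tool_pos: [0.4845, -0.1012, 0.1196]
tool_rot: [-0.0, 0.925, 0.002, 0.38]
ft_force: [0.4, -0.7, 1.0]
width: 0.0
finger_force: 0.0
```

Emit:
{"name": "jog_arm", "arguments": {"plan": [{"dx":-0.07,"dy":0,"dz":0.07,"wx":0,"wy":0,"wz":0,"grip":0},{"dx":-0.14,"dy":0,"dz":0.14,"wx":0,"wy":0,"wz":0,"grip":0},{"dx":-0.21,"dy":0,"dz":0.21,"wx":0,"wy":0,"wz":0,"grip":0},{"dx":-0.21,"dy":0,"dz":0.21,"wx":0,"wy":0,"wz":0,"grip":0}]}}

```text
time_s: 9.3
tool_pos: [0.4845, -0.1012, 0.1165]
tool_rot: [-0.0, 0.925, 0.002, 0.38]
ft_force: [0.3, -0.9, -1.6]
width: -0.0003
finger_force: 0.0
```

Emit:
{"name": "jog_arm", "arguments": {"plan": [{"dx":-0.07,"dy":0,"dz":0.07,"wx":0,"wy":0,"wz":0,"grip":0},{"dx":-0.14,"dy":0,"dz":0.14,"wx":0,"wy":0,"wz":0,"grip":0},{"dx":-0.21,"dy":0,"dz":0.21,"wx":0,"wy":0,"wz":0,"grip":0},{"dx":-0.21,"dy":0,"dz":0.21,"wx":0,"wy":0,"wz":0,"grip":0}]}}

```text
time_s: 9.63
tool_pos: [0.4845, -0.1012, 0.1135]
tool_rot: [-0.0, 0.925, 0.002, 0.38]
ft_force: [-0.4, 0.0, -0.0]
width: -0.0003
finger_force: 0.0
```

Emit:
{"name": "jog_arm", "arguments": {"plan": [{"dx":-0.07,"dy":0,"dz":0.07,"wx":0,"wy":0,"wz":0,"grip":0},{"dx":-0.14,"dy":0,"dz":0.14,"wx":0,"wy":0,"wz":0,"grip":0},{"dx":-0.14,"dy":0,"dz":0.14,"wx":0,"wy":0,"wz":0,"grip":0}]}}

```text
time_s: 9.88
tool_pos: [0.4845, -0.1012, 0.1115]
tool_rot: [-0.0, 0.925, 0.002, 0.38]
ft_force: [-0.0, 0.1, 0.1]
width: 0.0003
finger_force: 0.0
```

```bash
cat >> h.py <<'E'
def wray(w,s,uv,z):
    f=192/np.tan(np.radians(w['vertical_fov']/2));r=rot(s);M=np.array(w['mount'])
    o=np.array(s['tool_pos'])+r.apply(M[:3,3]);d=r.apply(M[:3,:3]@np.array([(uv[0]-w['cx'])/f,(uv[1]-w['cy'])/f,1]))
    return o+d*(z-o[2])/d[2]
def wproj(w,s,p):
    f=192/np.tan(np.radians(w['vertical_fov']/2));M=np.linalg.inv(np.array(w['mount']))
    q=M[:3,:3]@rot(s).inv().apply(np.array(p)-np.array(s['tool_pos']))+M[:3,3]
    return np.array([w['cx']+f*q[0]/q[2],w['cy']+f*q[1]/q[2]])
E
python3 - <<'E'
from h import *
s=state();w=capture('wrist');save(w,'n2')
print(np.round(s['ft_force'],1))
for o in orange(w): print(o)
for k in ([0,0,0],[0,0,.008],[-.011,0,.008],[.011,0,.008]):
    print(k,wproj(w,s,np.array(s['tool_pos'])+rot(s).apply(k)).round(1))
im=w['pixels']
hsv=cv2.cvtColor(im,cv2.COLOR_RGB2HSV)
for u in (236,240,254,256,258,262,274,280):  # columns
    print(u,[f"{r}:{im[r,u].tolist()}" for r in range(196,262,4)])
E
```

```text
[-0.   0.1  0.1]
([149.4, 144.1], [119, 113, 60, 60, 2182])
([361.4, 157.1], [335, 139, 55, 36, 1604])
([254.7, 213.9], [220, 192, 72, 55, 2652])
[0, 0, 0] [259.  230.8]
[0, 0, 0.008] [258.9 225.3]
[-0.011, 0, 0.008] [258.9 239.4]
[0.011, 0, 0.008] [259.  210.7]
236 ['196:[151, 80, 34]', '200:[151, 81, 35]', '204:[152, 81, 37]', '208:[150, 80, 35]', '212:[149, 79, 28]', '216:[151, 80, 34]', '220:[151, 82, 36]', '224:[151, 78, 32]', '228:[155, 83, 34]', '232:[114, 62, 27]', '236:[114, 64, 27]', '240:[60, 41, 36]', '244:[29, 34, 35]', '248:[35, 36, 39]', '252:[34, 32, 39]', '256:[31, 30, 34]', '260:[28, 29, 31]']
240 ['196:[151, 81, 37]', '200:[151, 81, 35]', '204:[150, 81, 36]', '208:[150, 81, 36]', '212:[150, 79, 30]', '216:[153, 83, 39]', '220:[152, 83, 34]', '224:[152, 80, 35]', '228:[158, 87, 39]', '232:[113, 61, 23]', '236:[114, 60, 24]', '240:[27, 29, 34]', '244:[30, 33, 35]', '248:[32, 33, 36]', '252:[34, 36, 39]', '256:[30, 33, 34]', '260:[31, 32, 36]']
254 ['196:[152, 78, 33]', '200:[152, 83, 35]', '204:[152, 82, 37]', '208:[151, 81, 34]', '212:[150, 78, 35]', '216:[152, 81, 
[... 1308 characters left out ...]
150, 79, 33]', '200:[151, 82, 34]', '204:[150, 81, 32]', '208:[151, 80, 34]', '212:[153, 82, 40]', '216:[151, 80, 33]', '220:[150, 79, 30]', '224:[151, 82, 35]', '228:[155, 84, 42]', '232:[115, 63, 31]', '236:[107, 56, 24]', '240:[25, 24, 32]', '244:[26, 25, 26]', '248:[27, 27, 24]', '252:[21, 18, 23]', '256:[25, 24, 26]', '260:[28, 24, 27]']
280 ['196:[151, 80, 32]', '200:[150, 82, 37]', '204:[153, 84, 39]', '208:[149, 79, 33]', '212:[149, 78, 33]', '216:[149, 80, 32]', '220:[150, 81, 33]', '224:[150, 81, 33]', '228:[153, 84, 40]', '232:[112, 60, 27]', '236:[112, 63, 28]', '240:[64, 39, 28]', '244:[24, 28, 30]', '248:[33, 35, 35]', '252:[35, 39, 41]', '256:[22, 24, 29]', '260:[36, 38, 39]']
```

```bash
python3 - <<'E'
from h import *
s=state();w=capture('wrist');t=capture('top')
print(np.round(s['tool_pos'],4))
for z in (.105,.115,.12,.125,.13): print(z,'outer',wray(w,s,(256,230.5),z).round(4)[:2],'hinge',wray(w,s,(256,192),z-.016).round(4)[:2])
for o in orange(t):
  if 250<o[0][0]<340: print(o)
im=t['pixels']
print([(r,im[r,296].tolist()) for r in range(184,246)])
for r in (219.5,224,234.5):print(r,plane(t,(296,r),.105).round(4),plane(t,(296,r),.12).round(4))
E
```

```text
[ 0.4845 -0.1012  0.1117]
0.105 outer [ 0.4867 -0.0992] hinge [ 0.5235 -0.0988]
0.115 outer [ 0.4837 -0.0992] hinge [ 0.5189 -0.0989]
0.12 outer [ 0.4822 -0.0993] hinge [ 0.5165 -0.099 ]
0.125 outer [ 0.4807 -0.0993] hinge [ 0.5142 -0.099 ]
0.13 outer [ 0.4792 -0.0993] hinge [ 0.5119 -0.099 ]
([266.6, 208.9], [261, 203, 12, 13, 147])
([323.3, 209.6], [318, 205, 11, 11, 107])
([295.9, 228.4], [290, 223, 13, 12, 128])
[(184, [109, 88, 61]), (185, [108, 87, 61]), (186, [97, 77, 52]), (187, [84, 61, 40]), (188, [85, 51, 25]), (189, [92, 48, 18]), (190, [95, 47, 15]), (191, [96, 48, 16]), (192, [96, 48, 15]), (193, [96, 48, 14]), (194, [97, 50, 20]), (195, [96, 55, 33]), (196, [94, 70, 57]), (197, [93, 85, 79]), (198, [96, 96, 93]), (199, [96, 99, 96]), (200, [97, 98, 97]), (201, [95, 98, 95]), (202, [97, 98, 96]), (203, [97, 99, 97]), (204, [107, 110, 107]), (205, [129, 131, 128]), (206, [149, 151, 148]), (207, [156, 159, 155]), (208, [158, 162, 157]), (209, [158, 161, 158]), (210, [159, 161, 157]), (211, [157, 161, 157]), (212, [158, 160, 157]), (213, [158, 161, 157]), (214, [158, 160, 
[... 163 characters left out ...]
134, 123]), (222, [151, 105, 80]), (223, [152, 83, 41]), (224, [154, 78, 28]), (225, [154, 78, 26]), (226, [154, 77, 26]), (227, [154, 78, 27]), (228, [154, 78, 28]), (229, [154, 78, 27]), (230, [153, 78, 27]), (231, [154, 78, 28]), (232, [150, 78, 34]), (233, [129, 76, 48]), (234, [98, 74, 64]), (235, [80, 77, 75]), (236, [77, 78, 79]), (237, [77, 78, 80]), (238, [77, 81, 82]), (239, [80, 83, 84]), (240, [81, 85, 85]), (241, [74, 78, 78]), (242, [58, 60, 61]), (243, [38, 41, 41]), (244, [23, 26, 27]), (245, [23, 23, 25])]
219.5 [ 0.5206 -0.1022  0.105 ] [ 0.5195 -0.1009  0.12  ]
224 [ 0.5077 -0.1018  0.105 ] [ 0.5066 -0.1006  0.12  ]
234.5 [ 0.4775 -0.1011  0.105 ] [ 0.4767 -0.0999  0.12  ]
```

The fingertip seems to sit further back than I assumed, outside the near tab's edge. I'll lift, move 2 cm forward and check against the cameras.

Emit:
{"name": "jog_arm", "arguments": {"plan": [{"dx":1.77,"dy":0,"dz":-1.77,"wx":0,"wy":0,"wz":0,"grip":0},{"dx":3.3,"dy":0,"dz":-0.25,"wx":0,"wy":0,"wz":0,"grip":0},{"dx":3.3,"dy":0,"dz":-0.25,"wx":0,"wy":0,"wz":0,"grip":0},{"dx":3.3,"dy":0,"dz":-0.25,"wx":0,"wy":0,"wz":0,"grip":0}]}}

```text
time_s: 10.37
tool_pos: [0.5065, -0.1008, 0.1366]
tool_rot: [-0.0, 0.925, 0.002, 0.38]
ft_force: [-0.4, 0.3, -0.5]
width: -0.0003
finger_force: 0.0
```

```bash
python3 - <<'E'
from h import *
s=state();print(np.round(s['tool_pos'],4))
t=capture('top');w=capture('wrist');c=capture('side')
im=t['pixels'];print('top',[(r,im[r,296].tolist()) for r in range(219,246)])
im=w['pixels'];print('wrist',[(r,im[r,254].tolist()) for r in range(184,250,3)])
print('row',[(u,im[238,u].tolist()) for u in range(236,284,2)])
p=np.array(s['tool_pos'])
pts=[p+rot(s).apply(k) for k in ([0,0,0],[0,0,.008],[-.011,0,-.02],[.011,0,-.02])]
print('side',proj(c,pts).round(1).tolist(),'top',proj(t,pts).round(1).tolist(),'wrist',[wproj(w,s,q).round(1).tolist() for q in pts])
u,v=proj(c,[p])[0].round().astype(int);a=c['pixels'][v-30:v+30,u-40:u+40].copy()
big=cv2.resize(a,(800,600),interpolation=cv2.INTER_CUBIC)
for q in proj(c,pts): cv2.circle(big,tuple(((q-[u-40,v-30]+.5)*10).astype(int).tolist()),4,(255,0,255),-1)
cv2.imwrite('pics/n3.png',big[:,:,::-1])
E
```

```text
[ 0.5065 -0.1008  0.1366]
top [(219, [154, 157, 153]), (220, [157, 154, 149]), (221, [155, 136, 124]), (222, [153, 105, 82]), (223, [153, 85, 44]), (224, [148, 80, 40]), (225, [130, 80, 59]), (226, [104, 83, 76]), (227, [90, 86, 85]), (228, [85, 86, 87]), (229, [83, 87, 87]), (230, [82, 86, 87]), (231, [78, 82, 83]), (232, [74, 77, 78]), (233, [65, 68, 69]), (234, [49, 51, 52]), (235, [30, 33, 36]), (236, [23, 24, 27]), (237, [18, 20, 22]), (238, [23, 24, 26]), (239, [29, 29, 30]), (240, [41, 40, 40]), (241, [43, 44, 43]), (242, [42, 42, 41]), (243, [34, 33, 34]), (244, [27, 28, 29]), (245, [20, 21, 24])]
wrist [(184, [147, 150, 148]), (187, [147, 148, 147]), (190, [148, 148, 148]), (193, [147, 147, 146]), (196, [148, 148, 147]), (199, [147, 150, 147]), (202, [147, 149, 148]), (205, [147, 148, 147]), (208, [148, 149, 148]), (211, [147, 148, 146]), (214, [148, 148, 147]), (217, [101, 103, 102]), (220, [154, 154, 153]), (223, [153, 154, 152]), (226, [152, 154, 152]), (229, [120, 123, 123]), (232, [90, 91, 95]), (235, [87, 89, 92]), (238, [88, 91, 94]), (241, [84, 88, 91]), (244, [89, 90, 93]), (247, [79, 80, 80])]
row [(236, [128, 68, 26]), (238, [87, 51, 29]), (240, [80, 48, 31]), (242, [80, 50, 33]), (244, [82, 51, 39]), (246, [93, 88, 87]), (248, [95, 98, 100]), (250, [96, 97, 99]), (252, [95, 97, 99]), (254, [88, 91, 94]), (256, [32, 27, 34]), (258, [27, 25, 26]), (260, [48, 48, 53]), (262, [92, 94, 96]), (264, [94, 94, 96]), (266, [95, 99, 100]), (268, [92, 93, 94]), (270, [86, 71, 66]), (272, [78, 45, 26]), (274, [80, 46, 29]), (276, [79, 49, 29]), (278, [97, 56, 35]), (280, [140, 76, 36]), (282, [145, 75, 31])]
side [[239.6, 233.0], [241.4, 234.2], [232.7, 232.0], [237.7, 227.9]] top [[296.5, 223.6], [296.3, 221.8], [297.0, 231.3], [297.2, 225.3]] wrist [[259.0, 230.8], [258.9, 225.3], [259.1, 262.7], [259.1, 230.2]]
```

View pics/n3.png

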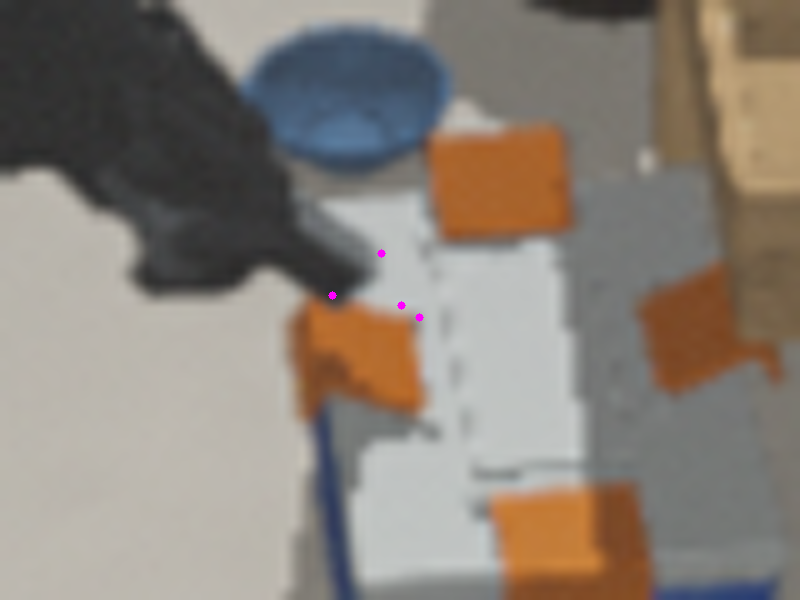

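The picture confirms the true tip face at (340,298)–(375,265), about 18 mm behind the TCP. The contact corner is therefore at TCP x − 20 mm, z + 5 mm, which is now over the near tab (360,350), so I'll press.

Emit:
{"name": "jog_arm", "arguments": {"plan": [{"dx":-0.5,"dy":0,"dz":0.5,"wx":0,"wy":0,"wz":0,"grip":0},{"dx":-0.9,"dy":0,"dz":0.9,"wx":0,"wy":0,"wz":0,"grip":0},{"dx":-1.2,"dy":0,"dz":1.2,"wx":0,"wy":0,"wz":0,"grip":0},{"dx":-1.35,"dy":0,"dz":1.35,"wx":0,"wy":0,"wz":0,"grip":0},{"dx":-1.35,"dy":0,"dz":1.35,"wx":0,"wy":0,"wz":0,"grip":0}]}}

```text
time_s: 10.93
tool_pos: [0.5065, -0.1013, 0.1181]
tool_rot: [0.0, 0.925, 0.002, 0.381]
ft_force: [1.2, 0.7, 4.6]
width: 0.0002
finger_force: 2.1
```

Emit:
{"name": "jog_arm", "arguments": {"plan": [{"dx":-0.07,"dy":0,"dz":0.07,"wx":0,"wy":0,"wz":0,"grip":0},{"dx":-0.14,"dy":0,"dz":0.14,"wx":0,"wy":0,"wz":0,"grip":0},{"dx":-0.21,"dy":0,"dz":0.21,"wx":0,"wy":0,"wz":0,"grip":0},{"dx":-0.21,"dy":0,"dz":0.21,"wx":0,"wy":0,"wz":0,"grip":0}]}}

```text
time_s: 11.27
tool_pos: [0.5068, -0.1015, 0.1162]
tool_rot: [0.0, 0.924, 0.002, 0.382]
ft_force: [-3.1, 0.1, 9.8]
width: 0.0001
finger_force: 4.2
```

Emit:
{"name": "jog_arm", "arguments": {"plan": [{"dx":-0.07,"dy":0,"dz":0.07,"wx":0,"wy":0,"wz":0,"grip":0},{"dx":-0.14,"dy":0,"dz":0.14,"wx":0,"wy":0,"wz":0,"grip":0},{"dx":-0.14,"dy":0,"dz":0.14,"wx":0,"wy":0,"wz":0,"grip":0}]}}

```text
time_s: 11.52
tool_pos: [0.5066, -0.1015, 0.1139]
tool_rot: [0.0, 0.924, 0.002, 0.381]
ft_force: [-2.6, -0.8, 8.2]
width: -0.0002
finger_force: 3.7
```

Contact is as predicted. Continuing down.

Emit:
{"name": "jog_arm", "arguments": {"plan": [{"dx":-0.07,"dy":0,"dz":0.07,"wx":0,"wy":0,"wz":0,"grip":0},{"dx":-0.14,"dy":0,"dz":0.14,"wx":0,"wy":0,"wz":0,"grip":0},{"dx":-0.21,"dy":0,"dz":0.21,"wx":0,"wy":0,"wz":0,"grip":0},{"dx":-0.21,"dy":0,"dz":0.21,"wx":0,"wy":0,"wz":0,"grip":0}]}}

```text
time_s: 11.85
tool_pos: [0.5063, -0.1014, 0.1102]
tool_rot: [0.0, 0.925, 0.002, 0.381]
ft_force: [-0.9, -1.0, 5.1]
width: -0.0
finger_force: 2.2
```

Emit:
{"name": "jog_arm", "arguments": {"plan": [{"dx":-0.07,"dy":0,"dz":0.07,"wx":0,"wy":0,"wz":0,"grip":0},{"dx":-0.14,"dy":0,"dz":0.14,"wx":0,"wy":0,"wz":0,"grip":0},{"dx":-0.21,"dy":0,"dz":0.21,"wx":0,"wy":0,"wz":0,"grip":0},{"dx":-0.21,"dy":0,"dz":0.21,"wx":0,"wy":0,"wz":0,"grip":0}]}}

```text
time_s: 12.18
tool_pos: [0.5059, -0.1011, 0.1062]
tool_rot: [-0.0, 0.925, 0.002, 0.38]
ft_force: [0.5, 1.0, 0.1]
width: -0.0002
finger_force: 0.0
```

Emit:
{"name": "jog_arm", "arguments": {"plan": [{"dx":-0.07,"dy":0,"dz":0.07,"wx":0,"wy":0,"wz":0,"grip":0},{"dx":-0.07,"dy":0,"dz":0.07,"wx":0,"wy":0,"wz":0,"grip":0},{"dx":-0.14,"dy":0,"dz":0.14,"wx":0,"wy":0,"wz":0,"grip":0},{"dx":-0.14,"dy":0,"dz":0.14,"wx":0,"wy":0,"wz":0,"grip":0}]}}

```text
time_s: 12.52
tool_pos: [0.506, -0.1011, 0.1045]
tool_rot: [-0.0, 0.925, 0.002, 0.38]
ft_force: [0.7, -0.1, -0.6]
width: 0.0
finger_force: 0.0
```

Emit:
{"name": "jog_arm", "arguments": {"plan": [{"dx":-0.07,"dy":0,"dz":0.07,"wx":0,"wy":0,"wz":0,"grip":0},{"dx":-0.07,"dy":0,"dz":0.07,"wx":0,"wy":0,"wz":0,"grip":0}]}}

```text
time_s: 12.68
tool_pos: [0.5063, -0.1012, 0.1043]
tool_rot: [-0.0, 0.925, 0.002, 0.381]
ft_force: [-3.6, -0.0, 3.3]
width: -0.0
finger_force: 2.0
```

Emit:
{"name": "jog_arm", "arguments": {"plan": [{"dx":-0.06,"dy":0,"dz":0.06,"wx":0,"wy":0,"wz":0,"grip":0},{"dx":-0.06,"dy":0,"dz":0.06,"wx":0,"wy":0,"wz":0,"grip":0}]}}

```text
time_s: 12.85
tool_pos: [0.5065, -0.1013, 0.1042]
tool_rot: [0.0, 0.925, 0.002, 0.381]
ft_force: [-6.9, 2.7, 9.6]
width: -0.0004
finger_force: 4.4
```

Near tab is home. Next is the left tab.

Emit:
{"name": "jog_arm", "arguments": {"plan": [{"dx":2.7,"dy":0,"dz":-2.7,"wx":0,"wy":0,"wz":0,"grip":0},{"dx":4.5,"dy":-3,"dz":-1.5,"wx":0,"wy":0,"wz":0,"grip":0},{"dx":6,"dy":-6,"dz":0.2,"wx":0,"wy":0,"wz":0,"grip":0},{"dx":7.5,"dy":-9.5,"dz":1.7,"wx":0,"wy":0,"wz":0,"grip":0},{"dx":7.5,"dy":-9.5,"dz":1.7,"wx":0,"wy":0,"wz":0,"grip":0}]}}

```text
time_s: 13.27
tool_pos: [0.5729, 0.0006, 0.1437]
tool_rot: [-0.002, 0.925, 0.004, 0.381]
ft_force: [-1.0, -1.3, -0.6]
width: -0.0002
finger_force: 0.0
```

Emit:
{"name": "jog_arm", "arguments": {"plan": [{"dx":0,"dy":0,"dz":0,"wx":0,"wy":0,"wz":0,"grip":0},{"dx":0,"dy":0,"dz":0,"wx":0,"wy":0,"wz":0,"grip":0}]}}

```text
time_s: 13.43
tool_pos: [0.5708, -0.0055, 0.143]
tool_rot: [-0.0, 0.925, 0.003, 0.38]
ft_force: [-0.8, 0.5, -0.8]
width: -0.0001
finger_force: 0.0
```

```bash
python3 - <<'E'
from h import *
s=state();print(np.round(s['tool_pos'],4),np.round(s['ft_force'],1))
w=capture('wrist')
for o in orange(w): print(o)
m=cv2.inRange(cv2.cvtColor(w['pixels'],cv2.COLOR_RGB2HSV),(4,150,60),(18,255,255))
for r in range(160,262,8):
    k=np.where(m[r])[0]; print(r,k.min() if len(k) else None,k.max() if len(k) else None,len(k))
print(wproj(w,s,np.array(s['tool_pos'])+rot(s).apply([-.011,0,-.018])),wproj(w,s,np.array(s['tool_pos'])+rot(s).apply([.011,0,-.018])))
# expected tab corners (open) in wrist image
for x in (-.023,.023):
  for y,z in ((-.0345,.1095),(0,.1262)): print('tab',x,y,wproj(w,s,[.551+x,y,z]).round(1))
E
```

```text
[ 0.5708 -0.0055  0.143 ] [-0.8  0.5 -0.8]
([292.1, 255.0], [284, 244, 16, 23, 248])
([490.6, 280.0], [464, 258, 48, 46, 1706])
160 None None 0
168 None None 0
176 None None 0
184 348 402 55
192 347 403 57
200 347 402 56
208 347 402 56
216 347 402 56
224 None None 0
232 None None 0
240 280 296 17
248 284 508 66
256 285 511 66
[259.04050015 260.76846459] [259.12730393 228.59125901]
tab -0.023 -0.0345 [299.4 303.5]
tab -0.023 0 [250.1 302. ]
tab 0.023 -0.0345 [295.8 239.5]
tab 0.023 0 [251.2 233.2]
```

Finger placement over the left tab agrees with the prediction. Pressing.

Emit:
{"name": "jog_arm", "arguments": {"plan": [{"dx":-0.5,"dy":0,"dz":0.5,"wx":0,"wy":0,"wz":0,"grip":0},{"dx":-1.0,"dy":0,"dz":1.0,"wx":0,"wy":0,"wz":0,"grip":0},{"dx":-1.3,"dy":0,"dz":1.3,"wx":0,"wy":0,"wz":0,"grip":0},{"dx":-1.5,"dy":0,"dz":1.5,"wx":0,"wy":0,"wz":0,"grip":0},{"dx":-1.5,"dy":0,"dz":1.5,"wx":0,"wy":0,"wz":0,"grip":0}]}}

```text
time_s: 13.9
tool_pos: [0.5705, -0.0065, 0.1212]
tool_rot: [0.0, 0.925, 0.001, 0.38]
ft_force: [-0.3, 0.1, -0.2]
width: 0.0002
finger_force: 0.0
```

Emit:
{"name": "jog_arm", "arguments": {"plan": [{"dx":-0.07,"dy":0,"dz":0.07,"wx":0,"wy":0,"wz":0,"grip":0},{"dx":-0.14,"dy":0,"dz":0.14,"wx":0,"wy":0,"wz":0,"grip":0},{"dx":-0.21,"dy":0,"dz":0.21,"wx":0,"wy":0,"wz":0,"grip":0},{"dx":-0.21,"dy":0,"dz":0.21,"wx":0,"wy":0,"wz":0,"grip":0}]}}

```text
time_s: 14.23
tool_pos: [0.5712, -0.0059, 0.1201]
tool_rot: [-0.0, 0.925, 0.002, 0.381]
ft_force: [-1.4, -0.2, 4.7]
width: -0.0001
finger_force: 2.1
```

Emit:
{"name": "jog_arm", "arguments": {"plan": [{"dx":-0.07,"dy":0,"dz":0.07,"wx":0,"wy":0,"wz":0,"grip":0},{"dx":-0.14,"dy":0,"dz":0.14,"wx":0,"wy":0,"wz":0,"grip":0},{"dx":-0.21,"dy":0,"dz":0.21,"wx":0,"wy":0,"wz":0,"grip":0},{"dx":-0.21,"dy":0,"dz":0.21,"wx":0,"wy":0,"wz":0,"grip":0}]}}

```text
time_s: 14.57
tool_pos: [0.5715, -0.0055, 0.1178]
tool_rot: [-0.0, 0.924, 0.002, 0.381]
ft_force: [-3.1, 6.4, 9.8]
width: -0.0001
finger_force: 4.8
```

Emit:
{"name": "jog_arm", "arguments": {"plan": [{"dx":-0.07,"dy":0,"dz":0.07,"wx":0,"wy":0,"wz":0,"grip":0},{"dx":-0.14,"dy":0,"dz":0.14,"wx":0,"wy":0,"wz":0,"grip":0},{"dx":-0.21,"dy":0,"dz":0.21,"wx":0,"wy":0,"wz":0,"grip":0},{"dx":-0.21,"dy":0,"dz":0.21,"wx":0,"wy":0,"wz":0,"grip":0}]}}

```text
time_s: 14.9
tool_pos: [0.5715, -0.0055, 0.1148]
tool_rot: [-0.0, 0.924, 0.002, 0.381]
ft_force: [-0.1, 6.1, 6.2]
width: 0.0
finger_force: 3.7
```

Emit:
{"name": "jog_arm", "arguments": {"plan": [{"dx":-0.07,"dy":0,"dz":0.07,"wx":0,"wy":0,"wz":0,"grip":0},{"dx":-0.14,"dy":0,"dz":0.14,"wx":0,"wy":0,"wz":0,"grip":0},{"dx":-0.21,"dy":0,"dz":0.21,"wx":0,"wy":0,"wz":0,"grip":0},{"dx":-0.21,"dy":0,"dz":0.21,"wx":0,"wy":0,"wz":0,"grip":0}]}}

```text
time_s: 15.23
tool_pos: [0.5711, -0.0056, 0.1111]
tool_rot: [-0.0, 0.925, 0.002, 0.381]
ft_force: [0.3, 2.7, 2.3]
width: 0.0001
finger_force: 1.8
```

Emit:
{"name": "jog_arm", "arguments": {"plan": [{"dx":-0.07,"dy":0,"dz":0.07,"wx":0,"wy":0,"wz":0,"grip":0},{"dx":-0.14,"dy":0,"dz":0.14,"wx":0,"wy":0,"wz":0,"grip":0},{"dx":-0.21,"dy":0,"dz":0.21,"wx":0,"wy":0,"wz":0,"grip":0},{"dx":-0.21,"dy":0,"dz":0.21,"wx":0,"wy":0,"wz":0,"grip":0}]}}

```text
time_s: 15.57
tool_pos: [0.5704, -0.0059, 0.1066]
tool_rot: [-0.0, 0.925, 0.002, 0.38]
ft_force: [-0.1, 1.1, -0.5]
width: -0.0
finger_force: 0.0
```

Emit:
{"name": "jog_arm", "arguments": {"plan": [{"dx":-0.07,"dy":0,"dz":0.07,"wx":0,"wy":0,"wz":0,"grip":0},{"dx":-0.14,"dy":0,"dz":0.14,"wx":0,"wy":0,"wz":0,"grip":0},{"dx":-0.14,"dy":0,"dz":0.14,"wx":0,"wy":0,"wz":0,"grip":0}]}}

```text
time_s: 15.82
tool_pos: [0.5706, -0.006, 0.1049]
tool_rot: [-0.0, 0.925, 0.002, 0.38]
ft_force: [0.8, 0.2, 0.2]
width: -0.0003
finger_force: 0.0
```

Emit:
{"name": "jog_arm", "arguments": {"plan": [{"dx":-0.07,"dy":0,"dz":0.07,"wx":0,"wy":0,"wz":0,"grip":0},{"dx":-0.07,"dy":0,"dz":0.07,"wx":0,"wy":0,"wz":0,"grip":0}]}}

```text
time_s: 15.98
tool_pos: [0.5708, -0.0059, 0.1045]
tool_rot: [-0.0, 0.925, 0.002, 0.38]
ft_force: [0.2, 0.2, 1.2]
width: 0.0004
finger_force: 0.2
```

Emit:
{"name": "jog_arm", "arguments": {"plan": [{"dx":-0.06,"dy":0,"dz":0.06,"wx":0,"wy":0,"wz":0,"grip":0},{"dx":-0.06,"dy":0,"dz":0.06,"wx":0,"wy":0,"wz":0,"grip":0}]}}

```text
time_s: 16.15
tool_pos: [0.5711, -0.0059, 0.1042]
tool_rot: [-0.0, 0.925, 0.002, 0.381]
ft_force: [-4.2, 0.2, 4.2]
width: -0.0001
finger_force: 2.4
```

Left tab is home. Before the far tab I'll work out its clearances to the rack.

```bash
python3 - <<'E'
from h import *
s=state();t=capture('top');w=capture('wrist')
for z in (.285,.325): print('rack edge',z,plane(t,(296,187.2),z).round(4),plane(t,(240,184),z).round(4))
print('far hinge',plane(t,(295.5,196),.1095).round(4), 'near hinge',plane(t,(296,221.7),.1095).round(4))
im=t['pixels'];print([(r,im[r,240].tolist()) for r in range(178,196)])
# wrist: front board edge & far tab
im=w['pixels'];print('far tab cols at rows',184,220); 
for z in (.1095,.118):print([wray(w,s,p,z).round(4).tolist() for p in ((347,222),(402,222),(375,182))])
print([(r,im[r,375].tolist()) for r in range(0,232,6)])
print('camz',rot(s).apply(np.array(w['mount'])[:3,3]).round(3))
E
```

```text
rack edge 0.285 [ 0.5887 -0.0895  0.285 ] [0.5987 0.053  0.285 ]
rack edge 0.325 [ 0.5828 -0.0862  0.325 ] [0.5925 0.0517 0.325 ]
far hinge [ 0.5885 -0.102   0.1095] near hinge [ 0.514  -0.1016  0.1095]
[(178, [156, 125, 88]), (179, [156, 126, 90]), (180, [158, 129, 95]), (181, [158, 129, 95]), (182, [149, 120, 86]), (183, [128, 102, 73]), (184, [97, 79, 59]), (185, [87, 78, 67]), (186, [95, 90, 81]), (187, [99, 95, 87]), (188, [100, 96, 89]), (189, [100, 96, 89]), (190, [101, 97, 90]), (191, [109, 104, 97]), (192, [132, 126, 116]), (193, [154, 146, 136]), (194, [163, 155, 144]), (195, [166, 159, 148])]
far tab cols at rows 184 220
[[0.5757, -0.0634, 0.1095], [0.5759, -0.0994, 0.1095], [0.6052, -0.0873, 0.1095]]
[[0.5728, -0.0605, 0.118], [0.573, -0.0946, 0.118], [0.6008, -0.0831, 0.118]]
[(0, [152, 145, 137]), (6, [125, 119, 112]), (12, [84, 80, 74]), (18, [83, 81, 77]), (24, [83, 76, 74]), (30, [84, 80, 75]), (36, [79, 74, 69]), (42, [113, 106, 100]), (48, [145, 137, 131]), (54, [142, 135, 128]), (60, [144, 137, 130]), (66, [141, 135, 127]), (72, [146, 137, 131]), (78, [147, 139, 133]), (84, [145, 138, 132]), (90, [146, 140, 133]), (96, [146, 139, 132]), (102, [144, 137, 131]), (108, [144, 138, 131]), (114, [148, 139, 131]), (120, [149, 141, 133]), (126, [148, 142, 134]), (132, [150, 143, 136]), (138, [153, 145, 138]), (144, [152, 145, 137]), (150, [105, 67, 44]), (156, [104, 58, 26]), (162, [106, 60, 34]), (168, [105, 59, 31]), (174, [104, 55, 24]), (180, [101, 54, 19]), (186, [105, 58, 28]), (192, [102, 53, 18]), (198, [103, 58, 27]), (204, [98, 60, 37]), (210, [95, 95, 95]), (216, [96, 96, 97]), (222, [91, 89, 89]), (228, [95, 95, 96])]
camz [-0.052  0.001  0.172]
```

Emit:
{"name": "jog_arm", "arguments": {"plan": [{"dx":2.8,"dy":0,"dz":-2.8,"wx":0,"wy":0,"wz":0,"grip":0},{"dx":3.2,"dy":3.5,"dz":-2.6,"wx":0,"wy":0,"wz":0,"grip":0},{"dx":3.5,"dy":7,"dz":-2.3,"wx":0,"wy":0.04,"wz":0,"grip":0},{"dx":3.5,"dy":9.5,"dz":-2.3,"wx":0,"wy":0.087,"wz":0,"grip":0},{"dx":3.5,"dy":9.5,"dz":-2.3,"wx":0,"wy":0.087,"wz":0,"grip":0}]}}

```text
time_s: 16.67
tool_pos: [0.5792, -0.1044, 0.1436]
tool_rot: [0.001, 0.907, 0.001, 0.421]
ft_force: [0.1, -0.0, -0.9]
width: -0.0003
finger_force: 0.0
```

Emit:
{"name": "jog_arm", "arguments": {"plan": [{"dx":0,"dy":0,"dz":0,"wx":0,"wy":0,"wz":0,"grip":0},{"dx":0,"dy":0,"dz":0,"wx":0,"wy":0,"wz":0,"grip":0}]}}

```text
time_s: 16.83
tool_pos: [0.5797, -0.1007, 0.1446]
tool_rot: [-0.0, 0.908, 0.001, 0.42]
ft_force: [0.2, 0.2, 0.9]
width: 0.0002
finger_force: 0.0
```

```bash
python3 - <<'E'
from h import *
s=state();p=np.array(s['tool_pos']);r=rot(s);print(p.round(4),np.round(s['ft_force'],1),r.as_matrix().round(3).tolist())
print('corner',r.apply([-.011,0,-.018]).round(4))
w=capture('wrist');m=cv2.inRange(cv2.cvtColor(w['pixels'],cv2.COLOR_RGB2HSV),(4,150,60),(18,255,255))
n,l,st,ce=cv2.connectedComponentsWithStats(m)
for i in range(1,n):
    if st[i][4]>60: print(ce[i].round(1),st[i])
for x,z in ((.588,.1095),(.622,.1262)): print([wproj(w,s,[x,y,z]).round(1).tolist() for y in (-.078,-.124)])
print('edge',wproj(w,s,[.5887,-.09,.285]))
for q in ([.639,-.101,.136],[.639,-.101,.122]): print('d',(r.inv().apply(np.array(q)-p)*100).round(2))
print('down1cm',r.inv().apply([0,0,-1]).round(3))
E
```

```text
[ 0.5797 -0.1007  0.1446] [0.2 0.2 0.9] [[0.648, 0.003, 0.762], [0.002, -1.0, 0.002], [0.762, 0.001, -0.648]]
corner [-0.0208 -0.0001  0.0033]
[256.4 212.8] [ 229  192   56   46 2338]
[141.8 280.5] [ 111  256   64   64 2383]
[370.8 280. ] [ 339  256   63   62 2242]
[[230.1, 237.5], [288.2, 237.7]]
[[230.7, 189.8], [287.9, 190.0]]
edge [215.46000874 -34.95673344]
d [3.19 0.04 5.07]
d [2.12 0.04 5.98]
down1cm [-0.762 -0.001  0.648]
```

The prediction matches what the wrist camera sees to within 3 px. Moving in over the far tab.

Emit:
{"name": "jog_arm", "arguments": {"plan": [{"dx":0.8,"dy":0,"dz":1.3,"wx":0,"wy":0,"wz":0,"grip":0},{"dx":1.6,"dy":-0.1,"dz":2.6,"wx":0,"wy":0,"wz":0,"grip":0},{"dx":2.4,"dy":-0.1,"dz":3.9,"wx":0,"wy":0,"wz":0,"grip":0},{"dx":3.15,"dy":-0.1,"dz":5.0,"wx":0,"wy":0,"wz":0,"grip":0},{"dx":3.15,"dy":-0.1,"dz":5.0,"wx":0,"wy":0,"wz":0,"grip":0}]}}

```text
time_s: 17.3
tool_pos: [0.6399, -0.0979, 0.1362]
tool_rot: [-0.001, 0.908, 0.003, 0.42]
ft_force: [0.2, -0.1, -0.3]
width: -0.0002
finger_force: 0.0
```

Emit:
{"name": "jog_arm", "arguments": {"plan": [{"dx":-0.5,"dy":0,"dz":0.43,"wx":0,"wy":0,"wz":0,"grip":0},{"dx":-1.0,"dy":0,"dz":0.85,"wx":0,"wy":0,"wz":0,"grip":0},{"dx":-1.0,"dy":0,"dz":0.85,"wx":0,"wy":0,"wz":0,"grip":0}]}}

```text
time_s: 17.55
tool_pos: [0.6376, -0.0989, 0.1219]
tool_rot: [-0.001, 0.908, 0.002, 0.42]
ft_force: [-1.5, 0.3, -0.0]
width: -0.0
finger_force: 0.3
```

Emit:
{"name": "jog_arm", "arguments": {"plan": [{"dx":-0.08,"dy":0,"dz":0.065,"wx":0,"wy":0,"wz":0,"grip":0},{"dx":-0.15,"dy":0,"dz":0.13,"wx":0,"wy":0,"wz":0,"grip":0},{"dx":-0.23,"dy":0,"dz":0.195,"wx":0,"wy":0,"wz":0,"grip":0},{"dx":-0.23,"dy":0,"dz":0.195,"wx":0,"wy":0,"wz":0,"grip":0}]}}

```text
time_s: 17.88
tool_pos: [0.6384, -0.0996, 0.1211]
tool_rot: [-0.0, 0.907, 0.002, 0.421]
ft_force: [-3.8, 3.8, 5.7]
width: 0.0001
finger_force: 3.3
```

Emit:
{"name": "jog_arm", "arguments": {"plan": [{"dx":-0.08,"dy":0,"dz":0.065,"wx":0,"wy":0,"wz":0,"grip":0},{"dx":-0.15,"dy":0,"dz":0.13,"wx":0,"wy":0,"wz":0,"grip":0},{"dx":-0.23,"dy":0,"dz":0.195,"wx":0,"wy":0,"wz":0,"grip":0},{"dx":-0.23,"dy":0,"dz":0.195,"wx":0,"wy":0,"wz":0,"grip":0}]}}

```text
time_s: 18.22
tool_pos: [0.639, -0.0998, 0.1191]
tool_rot: [0.0, 0.907, 0.002, 0.422]
ft_force: [0.6, 3.2, 7.6]
width: 0.0
finger_force: 3.1
```

Emit:
{"name": "jog_arm", "arguments": {"plan": [{"dx":-0.08,"dy":0,"dz":0.065,"wx":0,"wy":0,"wz":0,"grip":0},{"dx":-0.15,"dy":0,"dz":0.13,"wx":0,"wy":0,"wz":0,"grip":0},{"dx":-0.23,"dy":0,"dz":0.195,"wx":0,"wy":0,"wz":0,"grip":0},{"dx":-0.23,"dy":0,"dz":0.195,"wx":0,"wy":0,"wz":0,"grip":0}]}}

```text
time_s: 18.55
tool_pos: [0.6391, -0.1001, 0.1162]
tool_rot: [0.0, 0.907, 0.002, 0.422]
ft_force: [3.1, 0.6, 6.3]
width: -0.0
finger_force: 2.7
```

Emit:
{"name": "jog_arm", "arguments": {"plan": [{"dx":-0.08,"dy":0,"dz":0.065,"wx":0,"wy":0,"wz":0,"grip":0},{"dx":-0.15,"dy":0,"dz":0.13,"wx":0,"wy":0,"wz":0,"grip":0},{"dx":-0.23,"dy":0,"dz":0.195,"wx":0,"wy":0,"wz":0,"grip":0},{"dx":-0.23,"dy":0,"dz":0.195,"wx":0,"wy":0,"wz":0,"grip":0}]}}

```text
time_s: 18.88
tool_pos: [0.6388, -0.1001, 0.1125]
tool_rot: [0.0, 0.907, 0.002, 0.421]
ft_force: [3.0, 0.1, 3.3]
width: -0.0
finger_force: 1.8
```

Emit:
{"name": "jog_arm", "arguments": {"plan": [{"dx":-0.08,"dy":0,"dz":0.065,"wx":0,"wy":0,"wz":0,"grip":0},{"dx":-0.15,"dy":0,"dz":0.13,"wx":0,"wy":0,"wz":0,"grip":0},{"dx":-0.23,"dy":0,"dz":0.195,"wx":0,"wy":0,"wz":0,"grip":0},{"dx":-0.23,"dy":0,"dz":0.195,"wx":0,"wy":0,"wz":0,"grip":0}]}}

```text
time_s: 19.22
tool_pos: [0.6379, -0.0995, 0.1072]
tool_rot: [-0.0, 0.908, 0.002, 0.42]
ft_force: [-0.8, 0.3, 0.6]
width: -0.0
finger_force: 0.0
```

Emit:
{"name": "jog_arm", "arguments": {"plan": [{"dx":-0.08,"dy":0,"dz":0.065,"wx":0,"wy":0,"wz":0,"grip":0},{"dx":-0.08,"dy":0,"dz":0.065,"wx":0,"wy":0,"wz":0,"grip":0}]}}

```text
time_s: 19.38
tool_pos: [0.638, -0.0995, 0.1063]
tool_rot: [-0.0, 0.908, 0.002, 0.42]
ft_force: [-0.9, 1.3, -0.4]
width: 0.0002
finger_force: 0.0
```

Snapped. One feel for the hard stop.

Emit:
{"name": "jog_arm", "arguments": {"plan": [{"dx":-0.08,"dy":0,"dz":0.065,"wx":0,"wy":0,"wz":0,"grip":0},{"dx":-0.08,"dy":0,"dz":0.065,"wx":0,"wy":0,"wz":0,"grip":0}]}}

```text
time_s: 19.55
tool_pos: [0.6383, -0.0996, 0.1062]
tool_rot: [-0.0, 0.907, 0.002, 0.42]
ft_force: [-2.2, 0.5, 1.9]
width: 0.0001
finger_force: 1.2
```

Emit:
{"name": "jog_arm", "arguments": {"plan": [{"dx":-0.07,"dy":0,"dz":0.06,"wx":0,"wy":0,"wz":0,"grip":0},{"dx":-0.07,"dy":0,"dz":0.06,"wx":0,"wy":0,"wz":0,"grip":0}]}}

```text
time_s: 19.72
tool_pos: [0.6386, -0.0997, 0.1059]
tool_rot: [-0.0, 0.907, 0.002, 0.421]
ft_force: [-4.6, 0.4, 7.1]
width: 0.0001
finger_force: 3.4
```

Emit:
{"name": "jog_arm", "arguments": {"plan": [{"dx":1.2,"dy":0,"dz":-1.0,"wx":0,"wy":0,"wz":0,"grip":0},{"dx":-0.8,"dy":0,"dz":-3.3,"wx":0,"wy":0,"wz":0,"grip":0},{"dx":-3.0,"dy":0,"dz":-6.0,"wx":0,"wy":0,"wz":0,"grip":0},{"dx":-4.5,"dy":0,"dz":-9,"wx":0,"wy":0,"wz":0,"grip":0},{"dx":-5.5,"dy":0,"dz":-12,"wx":0,"wy":0,"wz":0,"grip":0}]}}

```text
time_s: 20.13
tool_pos: [0.5108, -0.0995, 0.1383]
tool_rot: [-0.001, 0.908, 0.002, 0.419]
ft_force: [-0.6, 0.1, -0.6]
width: -0.0002
finger_force: 0.0
```

Emit:
{"name": "jog_arm", "arguments": {"plan": [{"dx":-1,"dy":0,"dz":-4,"wx":0,"wy":0,"wz":0,"grip":0},{"dx":-1,"dy":0,"dz":-6,"wx":0,"wy":0,"wz":0,"grip":0},{"dx":-1,"dy":0,"dz":-6,"wx":0,"wy":0,"wz":0,"grip":0}]}}

```text
time_s: 20.38
tool_pos: [0.4883, -0.1141, 0.1687]
tool_rot: [-0.004, 0.91, 0.003, 0.415]
ft_force: [-0.3, -0.1, 1.0]
width: 0.0001
finger_force: 0.0
```

```bash
python3 - <<'E'
from h import *
s=state();print(np.round(s['tool_pos'],4),np.round(s['ft_force'],1))
w=capture('wrist');t=capture('top')
m=cv2.inRange(cv2.cvtColor(w['pixels'],cv2.COLOR_RGB2HSV),(4,150,60),(18,255,255))
n,l,st,ce=cv2.connectedComponentsWithStats(m)
for i in range(1,n):
    if st[i][4]>60: print('seen',ce[i].round(1),st[i])
# predicted flat (z .1095) and open bounding boxes
for nm,cx,cy,ux,uy in (('near',.514,-.1005,-1,0),('far',.588,-.1005,1,0),('left',.551,-.0345,0,1),('right',.549,-.162,0,-1)):
    for lab,L,h in (('home',.038,0),('open',.034,.0167)):
        P=[wproj(w,s,[cx+ux*d+uy*q,cy+uy*d+ux*q,.1095+(h if d else 0)]) for d in (0,L) for q in (-.023,.023)]
        P=np.array(P);print(nm,lab,P.min(0).round(0),(P.max(0)-P.min(0)).round(0))
for k in ('dish','pot','scoop','pan','cup1'): print(k,[np.round(d['point'],3).tolist() for d in spot_in(t,k) if d['p']>.6])
E
```

```text
[ 0.4883 -0.1141  0.1687] [-0.3 -0.1  1. ]
seen [245.7 148.2] [ 225  135   42   27 1099]
seen [160.4 193.5] [ 138  173   45   46 1577]
seen [327.8 194.6] [ 307  174   43   47 1578]
seen [226.  247.8] [214 229  32  46 830]
near home [215. 228.] [55. 43.]
near open [212. 228.] [59. 33.]
far home [225. 133.] [44. 28.]
far open [225. 125.] [44. 36.]
left home [133. 172.] [48. 41.]
left open [130. 162.] [51. 51.]
right home [307. 174.] [45. 42.]
right open [307. 165.] [47. 51.]
dish [[0.517, 0.149, 0.02]]
pot []
scoop [[0.466, -0.276, 0.03]]
pan [[0.518, -0.474, 0.004]]
cup1 [[0.664, 0.069, 0.323], [0.656, -0.04, 0.319], [0.65, -0.136, 0.324], [0.637, -0.241, 0.327]]
```

Emit:
{"name": "jog_arm", "arguments": {"plan": [{"dx":0,"dy":0,"dz":-4,"wx":0,"wy":0,"wz":0,"grip":0},{"dx":0,"dy":0,"dz":-6,"wx":0,"wy":0,"wz":0,"grip":0},{"dx":0,"dy":0,"dz":-6,"wx":0,"wy":0,"wz":0,"grip":0},{"dx":0,"dy":0,"dz":-6,"wx":0,"wy":0,"wz":0,"grip":0}]}}

```text
time_s: 21.07
tool_pos: [0.4773, -0.1325, 0.204]
tool_rot: [-0.011, 0.913, 0.007, 0.408]
ft_force: [-0.1, 0.3, -0.7]
width: -0.0001
finger_force: 0.0
```

```bash
python3 -c "
from plant import *
print(state()['ft_force'],job_done())"
```

```text
the job is handed in; nothing more can be done
[-0.05687551  0.33480093 -0.74781671] None
```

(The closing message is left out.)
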